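# Clear and refill the laundry-tablet dispenser and snap its covers shut

### The arm

A 6-joint arm with a two-finger parallel gripper is mounted at the origin on the work surface. World frame = base frame: x ahead of the robot, y to its left, z up, the work surface at z = 0. Lengths are in mm, angles in rad, forces in N, time in s.
With the tool pointing down it reaches from about 275 to 875 mm from the base axis. Payload 12.5 kg.
Tool frame: the origin (TCP) lies midway between the tips of the shut fingers; the grasp point (between the pads) lies 19 mm behind it (robot.grip_depth is the distance from the TCP to the grasp point, in mm); x points along the fingers, z is the direction in which the jaws open and shut, and the axes are right-handed (so a half turn about x gives the same grasp; the last joint's range is limited). The gripper opens to 85 mm and grips with 20 to 120 N. Pads are 22 mm wide; open, the fingers measure 114 mm over their backs; the gripper's body (76 mm by 85 mm) begins 54 mm behind the grasp point. The pads swing forward as they close: fully open they stand 13 mm farther back than shut.
Start: joints at [-1.292, 0.351, 1.652, -0, 1.139, -0.085], TCP at [195.724, -513.981, 231.29] pointing down, gripper open.
Joint ranges: [-2.75, 2.75], [-0.79, 2.1], [0.01, 2.65], [-1.57, 4.71], [0.07, 3.14], [-2.87, 2.87]. Speed limits (rad/s): [2.22, 2.22, 2.79, 3.14, 3.14, 3.14].

### API

Orientations are given as a 3x3 rotation matrix whose columns are the frame's x, y, z axes.
In Python, from station import robot gives the robot as it stands.
- The arm moves only by the tool step_arm, never from a script. Its arguments are lists of equal length, an entry for each row: "slide": the shift along the tool's x, y, z in m, a list of three; "turn": the turn, a rotation vector about the tool's x, y, z in rad, a list of three; "grip": the opening, from 0 (shut) to 1 (fully open). A call has exactly 10 rows; each row shifts and turns the commanded pose from where the row before left it, along the tool's axes as they then stand; what a row does not reach is not made up. A row lasts 1/12 s, in which the tool goes at most 41.7 mm and 7.16 degrees, less where a joint would pass 70% of its speed; a pose out of reach is approached as far as the arm can. A call is refused whole if a number of a shift passes 0.0417 or a number of a turn 0.125, either way. A call with a gripper value outside its range is refused whole. The fingers move at their own pace and stop on an object; "force" is the grip in N (left out, the last holds). Time passes only in rows, so rows that do not move let the fingers close, or fill a call up. It gives the time, the measured TCP pose, the force and the opening at its end, in the units of the state.
- robot.observe(): the state, without advancing time (a new reading comes with each control period).
- robot.camera(name): name is "scene" or "top"; returns (picture, depth): 420x560x3 uint8, red, green, blue; 420x560 float32, mm along the optical axis (not along the pixel's ray), 0 where there is no reading.
- robot.calibration(name): a dict with "mtx" (3x3 intrinsics, pixels), "distortion" ([k1, k2, p1, p2, k3] as OpenCV has them; the pictures are not rectified), "R" (3x3) and "t" (3): a world point X has camera coordinates R X + t. Camera axes: x right, y down, z forward; pixel columns grow to the right and rows downward; lengths in mm; the calibration is good to about 2 mm. A picture is of the moment at which its call begins. calibration takes no time and is no camera call.
- robot.close_job(): hands the job in, once; it reports no verdict.
The state is a dict: "time_s": time; "joint_pos": joint angles; "dq": joint speeds; "effort": joint torques, N m; "tool_pos": TCP position; "orientation": TCP orientation; "ft_force": force on the tool from outside, world axes, zero at the start; "moment": the same for the moment, N m; "opening": finger opening in mm.
Only numpy, scipy, OpenCV 4.12 (cv2) and the standard library are available. Lean on these libraries where they do the work, as an engineer would, in place of code of your own. Each camera call takes 0.05 s, during which the arm holds its last target.

### The job

Clear the spoilt dark tablets out of the dispenser into the grey waste tub, and put each fresh tablet from the worktop into the bay marked with a tag of its own colour, flat on the floor of the bay with its coloured side still up. Then press the cover of every bay with a fresh tablet down until its catch snaps and holds it fully shut, but leave the covers of the empty bays standing open, so that one can see what must be bought. Leave the bottle and the jar where they stand.

Things in the scene. Friction and masses are not known exactly. Their poses are not given: they have to be found in the camera images.
- dispenser: fixed white tray, base 122 x 420 x 6 mm. Origin on the worktop amid the row of five bays (0 to 4 from -y to +y, at y = -168, -84, 0, 84, 168 mm). -x faces the robot; base reaches 77 mm to -x, 45 mm to +x. Each bay: a pocket 60 x 60 mm, centred at x = 0, floor at z = 6 mm, ledges round it up to z = 14 mm. At x = -57 to -42 mm a black sprung catch 30 mm high
- cover0 (a joint): hinge angle of the cover of bay 0, rad, 0 shut, 2.0 wide open. All five covers are alike: pale blue-grey cap 76 x 76 mm, 22 mm high outside, 18 inside. Hinge line along y, 38 mm to +x of the bay's centre, at z = 16 mm. Grey press patch centred 62 mm from the hinge line, 38 mm above the worktop when shut
- cover1 (a joint): hinge angle of the cover of bay 1, rad, 0 shut, 2.0 wide open. All five covers are alike: at the start they stand open, outer face to +x, leaning back on their stop at 2.0; pushed below about 1.3 they fall slowly and stop at about 0.12 to 0.15 on top of the black catch, not yet held
- cover2 (a joint): hinge angle of the cover of bay 2, rad, 0 shut, 2.0 wide open. All five covers are alike: from there, resting on the catch, 6 to 12 N on the grey patch snaps the cover under the catch, which holds it below 0.03. Pressing harder does no harm; the hinge is nearly free otherwise
- cover3 (a joint): hinge angle of the cover of bay 3, rad, 0 shut, 2.0 wide open. All five covers are alike: see covers 0 to 2
- cover4 (a joint): hinge angle of the cover of bay 4, rad, 0 shut, 2.0 wide open. All five covers are alike: see covers 0 to 2
- tag_white: white tag, 14 x 44 x 3 mm, fixed flat on the dispenser's front strip, 66.5 mm to -x of the centre of the bay that it marks; origin at the centre of its underside, 6 mm above the worktop
- tag_blue: blue tag, 14 x 44 x 3 mm, fixed flat on the dispenser's front strip, 66.5 mm to -x of the centre of the bay that it marks; origin at the centre of its underside, 6 mm above the worktop
- tag_green: green tag, 14 x 44 x 3 mm, fixed flat on the dispenser's front strip, 66.5 mm to -x of the centre of the bay that it marks; origin at the centre of its underside, 6 mm above the worktop
- tag_yellow: yellow tag, 14 x 44 x 3 mm, fixed flat on the dispenser's front strip, 66.5 mm to -x of the centre of the bay that it marks; origin at the centre of its underside, 6 mm above the worktop
- tag_red: red tag, 14 x 44 x 3 mm, fixed flat on the dispenser's front strip, 66.5 mm to -x of the centre of the bay that it marks; origin at the centre of its underside, 6 mm above the worktop
- tablet_white: hard pressed laundry tablet, all white, 44 mm (x) by 32 mm (y) by 24 mm high, 25 to 50 g, lying flat on the worktop in front of the dispenser; origin at the centre of its underside. May be absent
- tablet_blue: hard pressed laundry tablet, blue upper half on a white lower half, 44 mm (x) by 32 mm (y) by 24 mm high, 25 to 50 g, lying flat on the worktop in front of the dispenser; origin at the centre of its underside. May be absent
- tablet_green: hard pressed laundry tablet, green upper half on a white lower half, 44 mm (x) by 32 mm (y) by 24 mm high, 25 to 50 g, lying flat on the worktop in front of the dispenser; origin at the centre of its underside. May be absent
- tablet_yellow: hard pressed laundry tablet, yellow upper half on a white lower half, 44 mm (x) by 32 mm (y) by 24 mm high, 25 to 50 g, lying flat on the worktop in front of the dispenser; origin at the centre of its underside. May be absent
- tablet_red: hard pressed laundry tablet, red upper half on a white lower half, 44 mm (x) by 32 mm (y) by 24 mm high, 25 to 50 g, lying flat on the worktop in front of the dispenser; origin at the centre of its underside. May be absent
- softener: bystander: white bottle, 64 mm across, 170 mm tall; origin at the centre of its underside
- powder_jar: bystander: jar with a green cap, 76 mm across, 100 mm tall; origin at the centre of its underside
- old0: spoilt old tablet, dark brown-grey all over, 44 x 32 x 24 mm, 25 to 50 g, lying flat in bay 0 at the start if present; origin at the centre of its underside, x along the 44 mm. May be absent
- old1: spoilt old tablet, dark brown-grey all over, 44 x 32 x 24 mm, 25 to 50 g, lying flat in bay 1 at the start if present; origin at the centre of its underside, x along the 44 mm. May be absent
- old2: spoilt old tablet, dark brown-grey all over, 44 x 32 x 24 mm, 25 to 50 g, lying flat in bay 2 at the start if present; origin at the centre of its underside, x along the 44 mm. May be absent
- old3: spoilt old tablet, dark brown-grey all over, 44 x 32 x 24 mm, 25 to 50 g, lying flat in bay 3 at the start if present; origin at the centre of its underside, x along the 44 mm. May be absent
- old4: spoilt old tablet, dark brown-grey all over, 44 x 32 x 24 mm, 25 to 50 g, lying flat in bay 4 at the start if present; origin at the centre of its underside, x along the 44 mm. May be absent
- tub: fixed open grey waste tub, 140 x 140 x 60 mm, walls 4 mm; origin at the centre of its underside on the worktop

How it is judged (in metres and radians):
At the end, for the whole second after the job is handed in: All dark tablets present are in the tub; each fresh one rests flat (0.2 rad), upright, in the bay with its colour of tag (within 18 mm in x, 20 in y of its centre, 6 mm of its floor); covers of bays holding a tablet are shut (below 0.06 rad), those of empty bays open (above 1.2) (((y of tag_white in the frame of dispenser between -0.198 and -0.138 m and (x of tablet_white in the frame of dispenser between -0.018 and 0.018 m and y of tablet_white in the frame of dispenser between -0.188 and -0.148 m and z of tablet_white in the frame of dispenser below 0.012 m and angle between tablet_white's own z axis and vertical below 0.2 rad)) or (y of tag_white in the frame of dispenser between -0.114 and -0.054 m and (x of tablet_white in the frame of dispenser between -0.018 and 0.018 m and y of tablet_white in the frame of dispenser between -0.104 and -0.064 m and z of tablet_white in the frame of dispenser below 0.012 m and angle between tablet_white's own z axis and vertical below 0.2 rad)) or (y of tag_white in the frame of dispenser between -0.03 and 0.03 m and (x of tablet_white in the frame of dispenser between -0.018 and 0.018 m and y of tablet_white in the frame of dispenser between -0.02 and 0.02 m and z of tablet_white in the frame of dispenser below 0.012 m and angle between tablet_white's own z axis and vertical below 0.2 rad)) or (y of tag_white in the frame of dispenser between 0.054 and 0.114 m and (x of tablet_white in the frame of dispenser between -0.018 and 0.018 m and y of tablet_white in the frame of dispenser between 0.064 and 0.104 m and z of tablet_white in the frame of dispenser below 0.012 m and angle between tablet_white's own z axis and vertical below 0.2 rad)) or (y of tag_white in the frame of dispenser between 0.138 and 0.198 m and (x of tablet_white in the frame of dispenser between -0.018 and 0.018 m and y of tablet_white in the frame of dispenser between 0.148 and 0.188 m and z of tablet_white in the frame of dispenser below 0.012 m and angle between tablet_white's own z axis and vertical below 0.2 rad))) and linear speed of each of tablet_white, tablet_blue, tablet_green, tablet_yellow, tablet_red, old0, old1, old2, old3, old4 below 0.03 m/s and ((y of tag_blue in the frame of dispenser between -0.198 and -0.138 m and (x of tablet_blue in the frame of dispenser between -0.018 and 0.018 m and y of tablet_blue in the frame of dispenser between -0.188 and -0.148 m and z of tablet_blue in the frame of dispenser below 0.012 m and angle between tablet_blue's own z axis and vertical below 0.2 rad)) or (y of tag_blue in the frame of dispenser between -0.114 and -0.054 m and (x of tablet_blue in the frame of dispenser between -0.018 and 0.018 m and y of tablet_blue in the frame of dispenser between -0.104 and -0.064 m and z of tablet_blue in the frame of dispenser below 0.012 m and angle between tablet_blue's own z axis and vertical below 0.2 rad)) or (y of tag_blue in the frame of dispenser between -0.03 and 0.03 m and (x of tablet_blue in the frame of dispenser between -0.018 and 0.018 m and y of tablet_blue in the frame of dispenser between -0.02 and 0.02 m and z of tablet_blue in the frame of dispenser below 0.012 m and angle between tablet_blue's own z axis and vertical below 0.2 rad)) or (y of tag_blue in the frame of dispenser between 0.054 and 0.114 m and (x of tablet_blue in the frame of dispenser between -0.018 and 0.018 m and y of tablet_blue in the frame of dispenser between 0.064 and 0.104 m and z of tablet_blue in the frame of dispenser below 0.012 m and angle between tablet_blue's own z axis and vertical below 0.2 rad)) or (y of tag_blue in the frame of dispenser between 0.138 and 0.198 m and (x of tablet_blue in the frame of dispenser between -0.018 and 0.018 m and y of tablet_blue in the frame of dispenser between 0.148 and 0.188 m and z of tablet_blue in the frame of dispenser below 0.012 m and angle between tablet_blue's own z axis and vertical below 0.2 rad))) and ((y of tag_green in the frame of dispenser between -0.198 and -0.138 m and (x of tablet_green in the frame of dispenser between -0.018 and 0.018 m and y of tablet_green in the frame of dispenser between -0.188 and -0.148 m and z of tablet_green in the frame of dispenser below 0.012 m and angle between tablet_green's own z axis and vertical below 0.2 rad)) or (y of tag_green in the frame of dispenser between -0.114 and -0.054 m and (x of tablet_green in the frame of dispenser between -0.018 and 0.018 m and y of tablet_green in the frame of dispenser between -0.104 and -0.064 m and z of tablet_green in the frame of dispenser below 0.012 m and angle between tablet_green's own z axis and vertical below 0.2 rad)) or (y of tag_green in the frame of dispenser between -0.03 and 0.03 m and (x of tablet_green in the frame of dispenser between -0.018 and 0.018 m and y of tablet_green in the frame of dispenser between -0.02 and 0.02 m and z of tablet_green in the frame of dispenser below 0.012 m and angle between tablet_green's own z axis and vertical below 0.2 rad)) or (y of tag_green in the frame of dispenser between 0.054 and 0.114 m and (x of tablet_green in the frame of dispenser between -0.018 and 0.018 m and y of tablet_green in the frame of dispenser between 0.064 and 0.104 m and z of tablet_green in the frame of dispenser below 0.012 m and angle between tablet_green's own z axis and vertical below 0.2 rad)) or (y of tag_green in the frame of dispenser between 0.138 and 0.198 m and (x of tablet_green in the frame of dispenser between -0.018 and 0.018 m and y of tablet_green in the frame of dispenser between 0.148 and 0.188 m and z of tablet_green in the frame of dispenser below 0.012 m and angle between tablet_green's own z axis and vertical below 0.2 rad))) and ((y of tag_yellow in the frame of dispenser between -0.198 and -0.138 m and (x of tablet_yellow in the frame of dispenser between -0.018 and 0.018 m and y of tablet_yellow in the frame of dispenser between -0.188 and -0.148 m and z of tablet_yellow in the frame of dispenser below 0.012 m and angle between tablet_yellow's own z axis and vertical below 0.2 rad)) or (y of tag_yellow in the frame of dispenser between -0.114 and -0.054 m and (x of tablet_yellow in the frame of dispenser between -0.018 and 0.018 m and y of tablet_yellow in the frame of dispenser between -0.104 and -0.064 m and z of tablet_yellow in the frame of dispenser below 0.012 m and angle between tablet_yellow's own z axis and vertical below 0.2 rad)) or (y of tag_yellow in the frame of dispenser between -0.03 and 0.03 m and (x of tablet_yellow in the frame of dispenser between -0.018 and 0.018 m and y of tablet_yellow in the frame of dispenser between -0.02 and 0.02 m and z of tablet_yellow in the frame of dispenser below 0.012 m and angle between tablet_yellow's own z axis and vertical below 0.2 rad)) or (y of tag_yellow in the frame of dispenser between 0.054 and 0.114 m and (x of tablet_yellow in the frame of dispenser between -0.018 and 0.018 m and y of tablet_yellow in the frame of dispenser between 0.064 and 0.104 m and z of tablet_yellow in the frame of dispenser below 0.012 m and angle between tablet_yellow's own z axis and vertical below 0.2 rad)) or (y of tag_yellow in the frame of dispenser between 0.138 and 0.198 m and (x of tablet_yellow in the frame of dispenser between -0.018 and 0.018 m and y of tablet_yellow in the frame of dispenser between 0.148 and 0.188 m and z of tablet_yellow in the frame of dispenser below 0.012 m and angle between tablet_yellow's own z axis and vertical below 0.2 rad))) and ((y of tag_red in the frame of dispenser between -0.198 and -0.138 m and (x of tablet_red in the frame of dispenser between -0.018 and 0.018 m and y of tablet_red in the frame of dispenser between -0.188 and -0.148 m and z of tablet_red in the frame of dispenser below 0.012 m and angle between tablet_red's own z axis and vertical below 0.2 rad)) or (y of tag_red in the frame of dispenser between -0.114 and -0.054 m and (x of tablet_red in the frame of dispenser between -0.018 and 0.018 m and y of tablet_red in the frame of dispenser between -0.104 and -0.064 m and z of tablet_red in the frame of dispenser below 0.012 m and angle between tablet_red's own z axis and vertical below 0.2 rad)) or (y of tag_red in the frame of dispenser between -0.03 and 0.03 m and (x of tablet_red in the frame of dispenser between -0.018 and 0.018 m and y of tablet_red in the frame of dispenser between -0.02 and 0.02 m and z of tablet_red in the frame of dispenser below 0.012 m and angle between tablet_red's own z axis and vertical below 0.2 rad)) or (y of tag_red in the frame of dispenser between 0.054 and 0.114 m and (x of tablet_red in the frame of dispenser between -0.018 and 0.018 m and y of tablet_red in the frame of dispenser between 0.064 and 0.104 m and z of tablet_red in the frame of dispenser below 0.012 m and angle between tablet_red's own z axis and vertical below 0.2 rad)) or (y of tag_red in the frame of dispenser between 0.138 and 0.198 m and (x of tablet_red in the frame of dispenser between -0.018 and 0.018 m and y of tablet_red in the frame of dispenser between 0.148 and 0.188 m and z of tablet_red in the frame of dispenser below 0.012 m and angle between tablet_red's own z axis and vertical below 0.2 rad))) and ((value of joint cover0 below 0.06 rad and ((x of tablet_white in the frame of dispenser between -0.04 and 0.04 m and y of tablet_white in the frame of dispenser between -0.208 and -0.128 m) or (x of tablet_blue in the frame of dispenser between -0.04 and 0.04 m and y of tablet_blue in the frame of dispenser between -0.208 and -0.128 m) or (x of tablet_green in the frame of dispenser between -0.04 and 0.04 m and y of tablet_green in the frame of dispenser between -0.208 and -0.128 m) or (x of tablet_yellow in the frame of dispenser between -0.04 and 0.04 m and y of tablet_yellow in the frame of dispenser between -0.208 and -0.128 m) or (x of tablet_red in the frame of dispenser between -0.04 and 0.04 m and y of tablet_red in the frame of dispenser between -0.208 and -0.128 m))) or (value of joint cover0 above 1.2 rad and not (x of tablet_white in the frame of dispenser between -0.04 and 0.04 m and y of tablet_white in the frame of dispenser between -0.208 and -0.128 m) and not (x of tablet_blue in the frame of dispenser between -0.04 and 0.04 m and y of tablet_blue in the frame of dispenser between -0.208 and -0.128 m) and not (x of tablet_green in the frame of dispenser between -0.04 and 0.04 m and y of tablet_green in the frame of dispenser between -0.208 and -0.128 m) and not (x of tablet_yellow in the frame of dispenser between -0.04 and 0.04 m and y of tablet_yellow in the frame of dispenser between -0.208 and -0.128 m) and not (x of tablet_red in the frame of dispenser between -0.04 and 0.04 m and y of tablet_red in the frame of dispenser between -0.208 and -0.128 m))) and ((value of joint cover1 below 0.06 rad and ((x of tablet_white in the frame of dispenser between -0.04 and 0.04 m and y of tablet_white in the frame of dispenser between -0.124 and -0.044 m) or (x of tablet_blue in the frame of dispenser between -0.04 and 0.04 m and y of tablet_blue in the frame of dispenser between -0.124 and -0.044 m) or (x of tablet_green in the frame of dispenser between -0.04 and 0.04 m and y of tablet_green in the frame of dispenser between -0.124 and -0.044 m) or (x of tablet_yellow in the frame of dispenser between -0.04 and 0.04 m and y of tablet_yellow in the frame of dispenser between -0.124 and -0.044 m) or (x of tablet_red in the frame of dispenser between -0.04 and 0.04 m and y of tablet_red in the frame of dispenser between -0.124 and -0.044 m))) or (value of joint cover1 above 1.2 rad and not (x of tablet_white in the frame of dispenser between -0.04 and 0.04 m and y of tablet_white in the frame of dispenser between -0.124 and -0.044 m) and not (x of tablet_blue in the frame of dispenser between -0.04 and 0.04 m and y of tablet_blue in the frame of dispenser between -0.124 and -0.044 m) and not (x of tablet_green in the frame of dispenser between -0.04 and 0.04 m and y of tablet_green in the frame of dispenser between -0.124 and -0.044 m) and not (x of tablet_yellow in the frame of dispenser between -0.04 and 0.04 m and y of tablet_yellow in the frame of dispenser between -0.124 and -0.044 m) and not (x of tablet_red in the frame of dispenser between -0.04 and 0.04 m and y of tablet_red in the frame of dispenser between -0.124 and -0.044 m))) and ((value of joint cover2 below 0.06 rad and ((x of tablet_white in the frame of dispenser between -0.04 and 0.04 m and y of tablet_white in the frame of dispenser between -0.04 and 0.04 m) or (x of tablet_blue in the frame of dispenser between -0.04 and 0.04 m and y of tablet_blue in the frame of dispenser between -0.04 and 0.04 m) or (x of tablet_green in the frame of dispenser between -0.04 and 0.04 m and y of tablet_green in the frame of dispenser between -0.04 and 0.04 m) or (x of tablet_yellow in the frame of dispenser between -0.04 and 0.04 m and y of tablet_yellow in the frame of dispenser between -0.04 and 0.04 m) or (x of tablet_red in the frame of dispenser between -0.04 and 0.04 m and y of tablet_red in the frame of dispenser between -0.04 and 0.04 m))) or (value of joint cover2 above 1.2 rad and not (x of tablet_white in the frame of dispenser between -0.04 and 0.04 m and y of tablet_white in the frame of dispenser between -0.04 and 0.04 m) and not (x of tablet_blue in the frame of dispenser between -0.04 and 0.04 m and y of tablet_blue in the frame of dispenser between -0.04 and 0.04 m) and not (x of tablet_green in the frame of dispenser between -0.04 and 0.04 m and y of tablet_green in the frame of dispenser between -0.04 and 0.04 m) and not (x of tablet_yellow in the frame of dispenser between -0.04 and 0.04 m and y of tablet_yellow in the frame of dispenser between -0.04 and 0.04 m) and not (x of tablet_red in the frame of dispenser between -0.04 and 0.04 m and y of tablet_red in the frame of dispenser between -0.04 and 0.04 m))) and ((value of joint cover3 below 0.06 rad and ((x of tablet_white in the frame of dispenser between -0.04 and 0.04 m and y of tablet_white in the frame of dispenser between 0.044 and 0.124 m) or (x of tablet_blue in the frame of dispenser between -0.04 and 0.04 m and y of tablet_blue in the frame of dispenser between 0.044 and 0.124 m) or (x of tablet_green in the frame of dispenser between -0.04 and 0.04 m and y of tablet_green in the frame of dispenser between 0.044 and 0.124 m) or (x of tablet_yellow in the frame of dispenser between -0.04 and 0.04 m and y of tablet_yellow in the frame of dispenser between 0.044 and 0.124 m) or (x of tablet_red in the frame of dispenser between -0.04 and 0.04 m and y of tablet_red in the frame of dispenser between 0.044 and 0.124 m))) or (value of joint cover3 above 1.2 rad and not (x of tablet_white in the frame of dispenser between -0.04 and 0.04 m and y of tablet_white in the frame of dispenser between 0.044 and 0.124 m) and not (x of tablet_blue in the frame of dispenser between -0.04 and 0.04 m and y of tablet_blue in the frame of dispenser between 0.044 and 0.124 m) and not (x of tablet_green in the frame of dispenser between -0.04 and 0.04 m and y of tablet_green in the frame of dispenser between 0.044 and 0.124 m) and not (x of tablet_yellow in the frame of dispenser between -0.04 and 0.04 m and y of tablet_yellow in the frame of dispenser between 0.044 and 0.124 m) and not (x of tablet_red in the frame of dispenser between -0.04 and 0.04 m and y of tablet_red in the frame of dispenser between 0.044 and 0.124 m))) and ((value of joint cover4 below 0.06 rad and ((x of tablet_white in the frame of dispenser between -0.04 and 0.04 m and y of tablet_white in the frame of dispenser between 0.128 and 0.208 m) or (x of tablet_blue in the frame of dispenser between -0.04 and 0.04 m and y of tablet_blue in the frame of dispenser between 0.128 and 0.208 m) or (x of tablet_green in the frame of dispenser between -0.04 and 0.04 m and y of tablet_green in the frame of dispenser between 0.128 and 0.208 m) or (x of tablet_yellow in the frame of dispenser between -0.04 and 0.04 m and y of tablet_yellow in the frame of dispenser between 0.128 and 0.208 m) or (x of tablet_red in the frame of dispenser between -0.04 and 0.04 m and y of tablet_red in the frame of dispenser between 0.128 and 0.208 m))) or (value of joint cover4 above 1.2 rad and not (x of tablet_white in the frame of dispenser between -0.04 and 0.04 m and y of tablet_white in the frame of dispenser between 0.128 and 0.208 m) and not (x of tablet_blue in the frame of dispenser between -0.04 and 0.04 m and y of tablet_blue in the frame of dispenser between 0.128 and 0.208 m) and not (x of tablet_green in the frame of dispenser between -0.04 and 0.04 m and y of tablet_green in the frame of dispenser between 0.128 and 0.208 m) and not (x of tablet_yellow in the frame of dispenser between -0.04 and 0.04 m and y of tablet_yellow in the frame of dispenser between 0.128 and 0.208 m) and not (x of tablet_red in the frame of dispenser between -0.04 and 0.04 m and y of tablet_red in the frame of dispenser between 0.128 and 0.208 m))) and x of old0 in the frame of tub between -0.066 and 0.066 m and y of old0 in the frame of tub between -0.066 and 0.066 m and height (world z) of each of old0, old1, old2, old3, old4 below 0.06 m and x of old1 in the frame of tub between -0.066 and 0.066 m and y of old1 in the frame of tub between -0.066 and 0.066 m and x of old2 in the frame of tub between -0.066 and 0.066 m and y of old2 in the frame of tub between -0.066 and 0.066 m and x of old3 in the frame of tub between -0.066 and 0.066 m and y of old3 in the frame of tub between -0.066 and 0.066 m and x of old4 in the frame of tub between -0.066 and 0.066 m and y of old4 in the frame of tub between -0.066 and 0.066 m); the robot touches nothing.
It fails at once if the softener is shifted or knocked over (more than 30 mm, or tilted by more than 0.4 rad) (distance of softener from where it was at the start of the episode above 0.03 m or angle between softener's own z axis and vertical above 0.4 rad).
It fails at once if the powder jar is shifted or knocked over (more than 30 mm, or tilted by more than 0.4 rad) (distance of powder_jar from where it was at the start of the episode above 0.03 m or angle between powder_jar's own z axis and vertical above 0.4 rad).
Of tablet_white, tablet_blue, tablet_green, tablet_yellow, tablet_red only 3 to 4 are there at a start; the rules pass over those that are not, and their reading is None.
Of old0, old1, old2, old3, old4 only 1 to 2 are there at a start; the rules pass over those that are not, and their reading is None.
At some moment in a run one of tablet_white, tablet_blue, tablet_green, tablet_yellow, tablet_red may be knocked a few centimetres aside while the robot is not near it.
Once in a run the grip may slacken for a moment while it holds something.
It also fails if it takes over 210 s, if anything falls off the work surface, if the arm or the gripper's body presses on something with over 40 N, if the wrist force passes 120 N, or if a joint passes its speed limit or range.

## Working session

There is one attempt and no reset: what is moved stays moved. The work goes in short steps, Python scripts to look and compute and a tool call to move; the robot and the scene stay as the last step left them, time stands still between calls to the robot, and variables do not carry over. Pictures are saved under pics/ and viewed, and the job is handed in when it is done.

Besides the shell and the picture viewer there is one more tool, called as a command line: name --argument value ..., lists and objects as JSON in quotes. step_arm: Moves the arm, as the interface text tells. Its arguments: {"type":"object","properties":{"slide":{"type":"array"},"turn":{"type":"array"},"grip":{"type":"array"},"force":{"type":"number"}},"required":["slide","turn","grip"]}

```bash
ls; mkdir -p pics; python3 - <<'E'
from station import robot
import cv2,numpy as np
o=robot.observe();print({k:np.round(v,3).tolist() for k,v in o.items()})
for n in("scene","top"):
    p,d=robot.camera(n);cv2.imwrite(f"pics/{n}0.png",p[:,:,::-1]);np.save(f"{n}_d.npy",d)
    c=robot.calibration(n);print(n,{k:np.round(v,4).tolist() for k,v in c.items()})
E
```

```text
pics
{'time_s': 0.0, 'joint_pos': [-1.292, 0.351, 1.652, -0.0, 1.139, -0.085], 'dq': [-0.0, -0.001, -0.0, 0.001, 0.001, 0.001], 'effort': [0.001, -50.61, -29.141, -0.0, 0.004, 0.0], 'tool_pos': [195.627, -513.687, 230.765], 'orientation': [[-0.0, 0.935, 0.356], [0.001, 0.356, -0.935], [-1.0, 0.0, -0.001]], 'ft_force': [0.666, 0.035, -0.065], 'moment': [0.031, -0.005, -0.028], 'opening': 85.312}
scene {'mtx': [[478.1544, 0.0, 287.1804], [0.0, 478.1544, 211.804], [0.0, 0.0, 1.0]], 'distortion': [-0.1129, 0.0, 0.0, 0.0, 0.0], 'R': [[0.8474, 0.5309, 0.0115], [0.3699, -0.5746, -0.7301], [-0.381, 0.6229, -0.6832]], 't': [-478.8462, -152.3126, 1501.8853]}
top {'mtx': [[498.4739, 0.0, 267.5282], [0.0, 498.4739, 217.2447], [0.0, 0.0, 1.0]], 'distortion': [-0.1504, 0.0, 0.0, 0.0, 0.0], 'R': [[-0.007, -1.0, -0.0069], [-0.9952, 0.0076, -0.0973], [0.0974, 0.0062, -0.9952]], 't': [36.047, 541.4734, 1251.9507]}
```

View pics/top0.png

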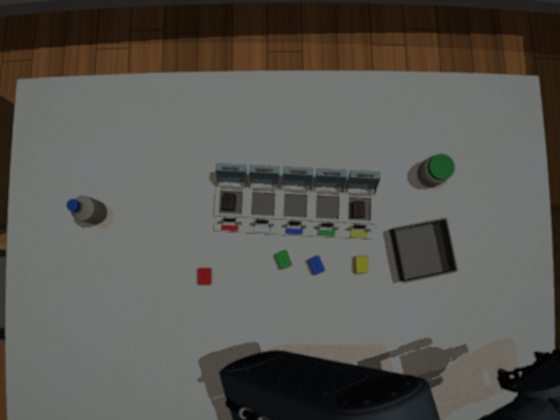

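View pics/scene0.png

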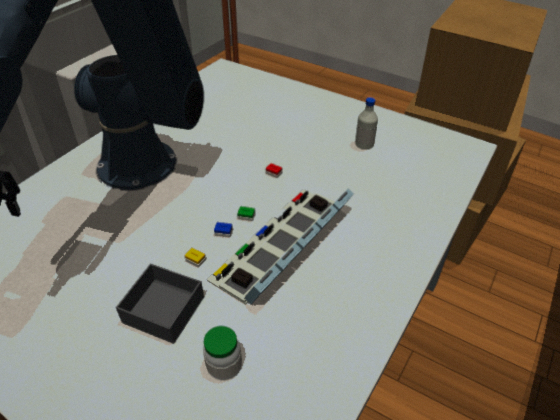

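The top picture shows the tags left to right (bay 4 to bay 0): red (230,226), white (262,228), blue (294,230), green (326,231), yellow (360,233). Dark tablets lie in bay 4 (229,202) and bay 0 (357,210). The fresh tablets are red (204,276), green (283,260), blue (316,265) and yellow (361,265), with no white one. The tub is at (422,250).

```bash
cat > h.py <<'E'
import cv2,numpy as np
from station import robot
def plane(n,uv,z):
    c=robot.calibration(n);K=np.array(c["mtx"]);D=np.array(c["distortion"]);R=np.array(c["R"]);t=np.array(c["t"])
    q=cv2.undistortPoints(np.array(uv,float).reshape(-1,1,2),K,D).reshape(-1,2)
    r=np.c_[q,np.ones(len(q))]@R; C=-R.T@t
    z=np.broadcast_to(z,(len(q),))
    return C+r*((z-C[2])/r[:,2])[:,None]
def proj(n,X):
    c=robot.calibration(n)
    return cv2.projectPoints(np.array(X,float).reshape(-1,1,3),cv2.Rodrigues(np.array(c["R"]))[0],np.array(c["t"]),np.array(c["mtx"]),np.array(c["distortion"]))[0].reshape(-1,2)
def colours(p):
    f=p.astype(int);r,g,b=f[...,0],f[...,1],f[...,2]
    return dict(red=(r>90)&(g<r*.5)&(b<r*.5),green=(g>60)&(r<g*.6)&(b<g*.7),blue=(b>80)&(r<b*.6)&(g<b*.6),yellow=(r>90)&(g>90)&(b<g*.5))
def blobs(n,p,z):
    for k,m in colours(p).items():
        nn,l,s,c=cv2.connectedComponentsWithStats(m.astype(np.uint8))
        for i in range(1,nn):
            if 25<s[i][4]<400:
                ys,xs=np.where(l==i)
                W=plane(n,np.c_[xs,ys],z)[:,:2]
                (cx,cy),(w,h),a=cv2.minAreaRect(W.astype(np.float32))
                C=np.cov((W-W.mean(0)).T);e,v=np.linalg.eigh(C);d=v[:,1]
                print(n,k,s[i][4],np.round(c[i],1),"mean",np.round(W.mean(0),1),"rect",np.round([cx,cy,w,h,a],1),"long dir deg",round(np.degrees(np.arctan2(d[1],d[0]))%180,1), "ratio",np.round(np.sqrt(12*e),1))
def snap(tag,box=None,s=1,n="top"):
    p,d=robot.camera(n)
    q=p if box is None else p[box[1]:box[3],box[0]:box[2]]
    q=cv2.resize(q,None,fx=s,fy=s,interpolation=cv2.INTER_CUBIC)
    q=cv2.convertScaleAbs(q,alpha=1.6)
    cv2.imwrite(f"pics/{tag}.png",q[:,:,::-1]);return p,d
E
python3 - <<'E'
from h import *
p,_=snap("t1",(185,150,465,290),2.8);snap("s1",(110,150,360,345),3,"scene")
blobs("top",p,24)
p,_=robot.camera("scene");blobs("scene",p,24)
E
```

```text
top red 70 [229.4 227.6] mean [515.9 130.2] rect [515.8 130.2  39.2  11.3  85.2] long dir deg 85.5 ratio [11.6 41.1]
top red 182 [203.9 275.6] mean [393.4 195.8] rect [3.937e+02 1.955e+02 3.830e+01 3.080e+01 1.000e-01] long dir deg 3.6 ratio [29.5 40.1]
top green 67 [325.8 232.6] mean [ 501.4 -117.2] rect [ 501.4 -116.4   39.2   10.6   85.4] long dir deg 86.4 ratio [10.9 42.1]
top green 177 [282.9 259.3] mean [433.9  -6.4] rect [434.   -6.4  39.7  28.5  21.3] long dir deg 20.1 ratio [28.8 39.9]
top blue 80 [ 72.  204.6] mean [579.5 549.6] rect [578.6 549.7  26.8  22.4   2. ] long dir deg 178.1 ratio [22.9 25.3]
top blue 69 [293.7 230.8] mean [506.6 -34.8] rect [506.  -34.2  38.5  10.3  89.5] long dir deg 86.4 ratio [11.3 40.7]
top blue 171 [315.8 264.8] mean [419.1 -90.3] rect [419.1 -90.5  39.9  27.5  25.9] long dir deg 25.9 ratio [27.7 39.9]
top yellow 70 [357.9 234.1] mean [ 496.5 -199.9] rect [ 496.9 -200.3   36.5   10.3   89.5] long dir deg 88.6 ratio [12.2 40. ]
top yellow 165 [361.2 264.1] mean [ 419.6 -206.9] rect [ 419.  -207.    39.3   27.4    3.3] long dir deg 2.8 ratio [2
[... 414 characters left out ...]
4] rect [ 512.4 -130.9   43.    10.4   88.5] long dir deg 87.3 ratio [10.7 42.5]
scene blue 37 [370.2  99.9] mean [470.6 732.2] rect [470.8 731.7  31.5  29.4  34.3] long dir deg 124.3 ratio [30.1 33.1]
scene blue 130 [222.6 227. ] mean [421.6 -94.4] rect [421.5 -94.   41.8  31.1  21.7] long dir deg 26.9 ratio [30.8 41.8]
scene blue 46 [261.6 230.4] mean [515.9 -48.7] rect [516.9 -49.   40.4  10.8  88.5] long dir deg 87.4 ratio [11.2 40.3]
scene yellow 160 [194.2 254.4] mean [ 421.  -210.4] rect [ 420.9 -211.    40.9   31.9    1.1] long dir deg 2.1 ratio [31.9 42.7]
scene yellow 62 [220.1 269.3] mean [ 505.9 -213.4] rect [ 507.  -213.4   42.2   12.    88.6] long dir deg 87.8 ratio [11.5 42.7]
```

View pics/t1.png

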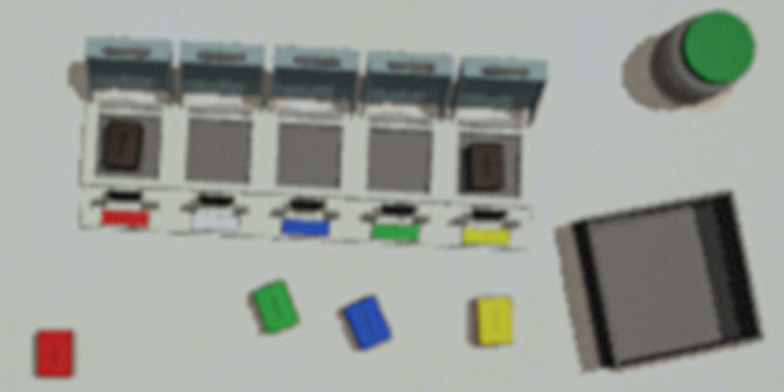

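View pics/s1.png

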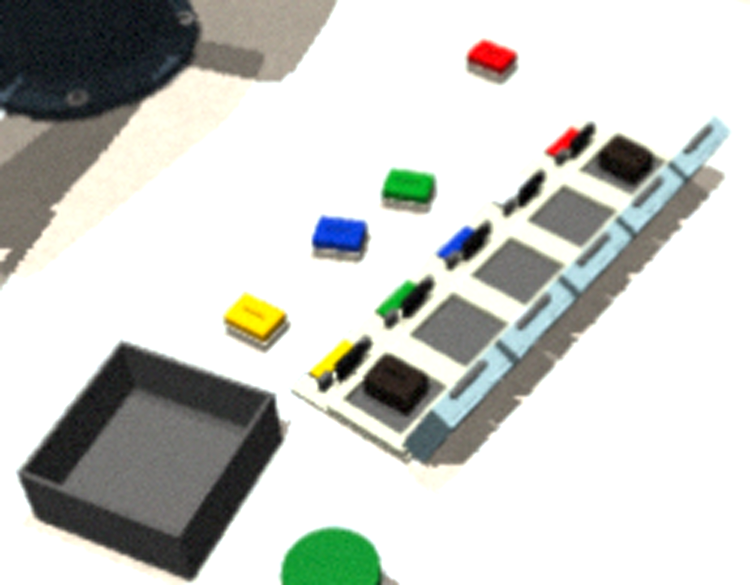

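```bash
python3 - <<'E'
from h import *
print(robot.calibration("top") and [(-np.array(robot.calibration(n)["R"]).T@np.array(robot.calibration(n)["t"])).round(0) for n in("top","scene")])
# tags: bays 4,2,1,0 ; also both cams
T={"top":{4:(229.4,227.6),2:(293.7,230.8),1:(325.8,232.6),0:(357.9,234.1)},"scene":{4:(297,197.2),2:(261.6,230.4),1:(242,249),0:(220.1,269.3)}}
for n,tt in T.items():
    k=list(tt);W=plane(n,[tt[i] for i in k],9)[:,:2]
    L=np.array([(-66.5,-168+84*i) for i in k])
    a=L-L.mean(0);b=W-W.mean(0)
    th=np.arctan2((a[:,0]*b[:,1]-a[:,1]*b[:,0]).sum(),(a*b).sum());R=np.array([[np.cos(th),-np.sin(th)],[np.sin(th),np.cos(th)]])
    o=W.mean(0)-R@L.mean(0);print(n,"origin",o.round(1),"yaw",round(th,4),"res",(W-L@R.T-o).round(1).tolist())
# tub: floor & rim corners via picture crop t1: px/2.8+offset
c=np.array([(573,222),(733,192),(763,338),(612,369)])/2.8+[185,150]
W=plane("top",c,60);print("tub rim",W.round(0)[:,:2].tolist(),W.mean(0).round(1))
p,d=robot.camera("top")
# rim / old tablets top z=30
c=np.array([(123,146),(486,166)])/2.8+[185,150]
print("old4,old0",plane("top",c,30).round(1).tolist(), d[202,229],d[209,358])
c=np.array([(718,48)])/2.8+[185,150]; print("jar",plane("top",c,100).round(0)); print("soft",plane("top",[(73,205)],170).round(0))
E
python3 - <<'E'
import cv2
p=cv2.imread("pics/t1.png")
E
```

```text
[array([ 417.,   24., 1299.]), array([1034., -769.,  920.])]
top origin [573.8 -39.3] yaw -0.0589 res [[-0.1, -0.9], [0.2, -0.1], [-0.2, 0.4], [0.1, 0.5]]
scene origin [573.6 -40.8] yaw -0.0597 res [[-0.1, -1.2], [-0.1, 0.1], [0.4, 0.9], [-0.2, 0.2]]
tub rim [[506.0, -274.0], [532.0, -424.0], [399.0, -447.0], [374.0, -307.0]] [ 452.6 -363.    60. ]
old4,old0 [[581.1, 131.0, 30.0], [560.2, -202.2, 30.0]] 1282.8698 1272.0363
jar [[ 656. -402.  100.]]
soft [[560. 487. 170.]]
```

```bash
cat >> h.py <<'E'
O=np.array([573.7,-40.0]);YAW=-0.059
RD=np.array([[np.cos(YAW),-np.sin(YAW)],[np.sin(YAW),np.cos(YAW)]])
def toD(w): return (np.array(w)[...,:2]-O)@RD
def st():
    o=robot.observe();R=np.array(o["orientation"]);p=np.array(o["tool_pos"])
    j=R[:,2]
    print("t",round(o["time_s"],2),"TCP",p.round(1),"D",toD(p).round(1),"jaw angle deg rel -yD",round(np.degrees(np.arctan2(j[1],j[0])-(YAW-np.pi/2)),1),"tilt",R[2,0].round(4),"open",round(o["opening"],1),"F",np.round(o["ft_force"],1),"j",np.round(o["joint_pos"],2))
    return p,R
def go(x,y,z,long=None):
    """world target; long = world deg of tablet's long axis = tool y axis"""
    p,R=st(); 
    cur=np.degrees(np.arctan2(R[1,1],R[0,1]))
    turn=0 if long is None else -(np.radians(long-cur))
    a=np.radians(cur)-turn
    Y=np.array([np.cos(a),np.sin(a)]);Z=np.array([Y[1],-Y[0]])
    d=np.array([x,y])-p[:2]
    print("turn x",round(turn,4)," slide(mm, after turn): x",round(p[2]-z,1),"y",round(d@Y,1),"z",round(d@Z,1))
E
python3 - <<'E'
from h import *
# dark tablets
p,d=robot.camera("top")
m=(p.max(2)<50)
n,l,s,c=cv2.connectedComponentsWithStats(m.astype(np.uint8))
for i in range(1,n):
    if 60<s[i][4]<400 and s[i][1]<225 and c[i][0]>200:
        ys,xs=np.where(l==i);W=plane("top",np.c_[xs,ys],27)[:,:2]
        print(s[i],c[i].round(1),W.mean(0).round(1),toD(W.mean(0)).round(1),np.round(cv2.minAreaRect(W.astype(np.float32))[1:],1))
go(561,-204,130,-3.4)
blobs("top",p,24)
E
```

```text
Traceback (most recent call last):
ValueError: setting an array element with a sequence. The requested array has an inhomogeneous shape after 1 dimensions. The detected shape was (2,) + inhomogeneous part.
```

```bash
cat >> h.py <<'E'
def dark(p):
    m=(p.max(2)<50)
    n,l,s,c=cv2.connectedComponentsWithStats(m.astype(np.uint8))
    for i in range(1,n):
        if 60<s[i][4]<400 and s[i][1]<225 and c[i][0]>200:
            ys,xs=np.where(l==i);W=plane("top",np.c_[xs,ys],28)[:,:2]
            r=cv2.minAreaRect(W.astype(np.float32))
            print("dark",s[i],c[i].round(1),W.mean(0).round(1),toD(W.mean(0)).round(1),np.round(r[1],1),round(r[2],1))
E
python3 - <<'E'
from h import *
p,d=robot.camera("top");dark(p)
go(561,-204,130,-3.4)
E
```

```text
dark [417 162  20  25 200] [424.2 176.6] [ 645.4 -379.3] [  91.6 -334.4] [67.7 35.4] 28.0
dark [216 171  31  13 233] [231.7 175.5] [651.  124.2] [ 67.5 168.5] [80.7 27.9] 83.5
dark [249 173  30  11 223] [264.2 177. ] [646.3  40. ] [67.8 84.2] [76.1 24.9] 84.3
dark [282 175  31  13 224] [298.  178.9] [640.5 -47.4] [67.1 -3.5] [77.5 28.9] 81.0
dark [220 192  17  20 276] [228.1 201.7] [582.5 133.3] [ -1.4 173.5] [39.1 49.9] 85.4
dark [349 201  16  18 263] [357.  209.6] [ 559.5 -198.4] [  -4.8 -158.9] [38.9 44.7] 88.5
t 0.4 TCP [ 195.7 -513.9  231.2] D [-349.4 -495.4] jaw angle deg rel -yD 24.2 tilt -1.0 open 85.6 F [ 0.7  1.3 -0.3] j [-1.29  0.35  1.65  0.    1.14 -0.08]
turn x 0.4231  slide(mm, after turn): x 101.2 y 346.3 z -331.1
```

step_arm --slide '[[0,0,0],[0,0,0],[0,0,0],[0,0,0],[0,0.028,-0.027],[0,0.028,-0.027],[0,0.028,-0.027],[0,0.028,-0.027],[0,0.028,-0.027],[0,0.028,-0.027]]' --turn '[[0.106,0,0],[0.106,0,0],[0.106,0,0],[0.105,0,0],[0,0,0],[0,0,0],[0,0,0],[0,0,0],[0,0,0],[0,0,0]]' --grip '[1,1,1,1,1,1,1,1,1,1]' --force 40

```text
time_s: 1.23
tool_pos: [374.2, -360.8, 231.4]
orientation: [[0.0, 0.998, -0.059], [-0.0, -0.059, -0.998], [-1.0, 0.0, 0.0]]
ft_force: [0.4, -1.3, 0.5]
opening: 85.4
```

```bash
python3 - <<'E'
from h import *
go(561,-201,60,-3.4)
E
```

```text
t 1.23 TCP [ 374.2 -360.8  231.4] D [-180.3 -332. ] jaw angle deg rel -yD -0.0 tilt -1.0 open 85.4 F [ 0.4 -1.3  0.5] j [-0.86  0.3   1.73  0.    1.12  0.77]
turn x -0.0001  slide(mm, after turn): x 171.4 y 177.0 z -170.6
```

step_arm --slide '[[0.02,0.0253,-0.0244],[0.02,0.0253,-0.0244],[0.02,0.0253,-0.0244],[0.02,0.0253,-0.0244],[0.02,0.0253,-0.0244],[0.02,0.0253,-0.0244],[0.02,0.0252,-0.0242],[0.031,0,0],[0,0,0],[0,0,0]]' --turn '[[0,0,0],[0,0,0],[0,0,0],[0,0,0],[0,0,0],[0,0,0],[0,0,0],[0,0,0],[0,0,0],[0,0,0]]' --grip '[1,1,1,1,1,1,1,1,1,1]'

```text
time_s: 2.07
tool_pos: [558.9, -202.0, 59.5]
orientation: [[-0.003, 0.998, -0.059], [0.001, -0.059, -0.998], [-1.0, -0.003, -0.001]]
ft_force: [0.6, 0.2, -0.1]
opening: 85.2
```

```bash
python3 - <<'E'
from h import *
go(561,-201,17,-3.4);snap("s2",(150,180,350,330),4,"scene")
E
```

```text
t 2.07 TCP [ 558.9 -202.    59.5] D [  -5.3 -162.6] jaw angle deg rel -yD 0.0 tilt -1.0 open 85.2 F [ 0.6  0.2 -0.1] j [-0.43  0.65  1.65 -0.    0.84  1.2 ]
turn x 0.0006  slide(mm, after turn): x 42.5 y 2.1 z -1.2
```

View pics/s2.png

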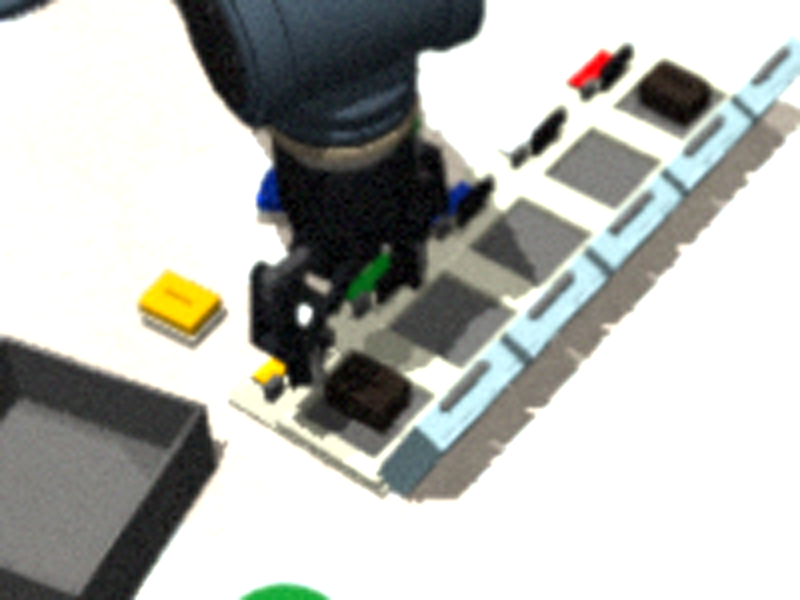

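The fingers stand open just above the dark tablet in bay 0 (365,390 in the crop). I'll go down and close.

step_arm --slide '[[0.012,0.002,-0.001],[0.012,0,0],[0.012,0,0],[0.006,0,0],[0,0,0],[0,0,0],[0,0,0],[0,0,0],[0,0,0],[0,0,0]]' --turn '[[0,0,0],[0,0,0],[0,0,0],[0,0,0],[0,0,0],[0,0,0],[0,0,0],[0,0,0],[0,0,0],[0,0,0]]' --grip '[1,1,1,1,0.6,0.3,0,0,0,0]'

```text
time_s: 2.95
tool_pos: [562.3, -201.7, 19.1]
orientation: [[0.001, 0.998, -0.059], [-0.001, -0.059, -0.998], [-1.0, 0.001, 0.0]]
ft_force: [-0.9, -0.6, 4.9]
opening: 30.9
```

```bash
python3 - <<'E'
from h import *
go(452,-363,150,-3.4)
E
```

```text
t 2.95 TCP [ 562.3 -201.7   19.1] D [  -1.8 -162.1] jaw angle deg rel -yD -0.0 tilt -1.0 open 30.9 F [-0.9 -0.6  4.9] j [-0.42  0.72  1.66 -0.    0.77  1.21]
turn x 0.0001  slide(mm, after turn): x -130.9 y -100.6 z 167.5
```

step_arm --slide '[[-0.02,0,0],[-0.03,0,0],[-0.035,0,0],[-0.025,-0.01,0.02],[-0.02,-0.022,0.029],[0,-0.022,0.03],[0,-0.022,0.03],[0,-0.022,0.03],[0,-0.021,0.029],[0,-0.01,0]]' --turn '[[0,0,0],[0,0,0],[0,0,0],[0,0,0],[0,0,0],[0,0,0],[0,0,0],[0,0,0],[0,0,0],[0,0,0]]' --grip '[0,0,0,0,0,0,0,0,0,0]'

```text
time_s: 3.78
tool_pos: [420.8, -365.4, 148.6]
orientation: [[0.001, 0.998, -0.062], [-0.002, -0.062, -0.998], [-1.0, 0.001, 0.002]]
ft_force: [0.0, -0.1, -0.9]
opening: 30.9
```

```bash
python3 - <<'E'
from h import *
go(427,-363,35,-3.4);snap("s3",(90,150,290,300),4,"scene")
E
```

```text
t 3.78 TCP [ 420.8 -365.4  148.6] D [-133.4 -333.9] jaw angle deg rel -yD -0.2 tilt -1.0 open 30.9 F [ 0.  -0.1 -0.9] j [-0.8   0.46  1.71 -0.    0.97  0.84]
turn x -0.003  slide(mm, after turn): x 113.6 y 6.0 z -2.8
```

View pics/s3.png

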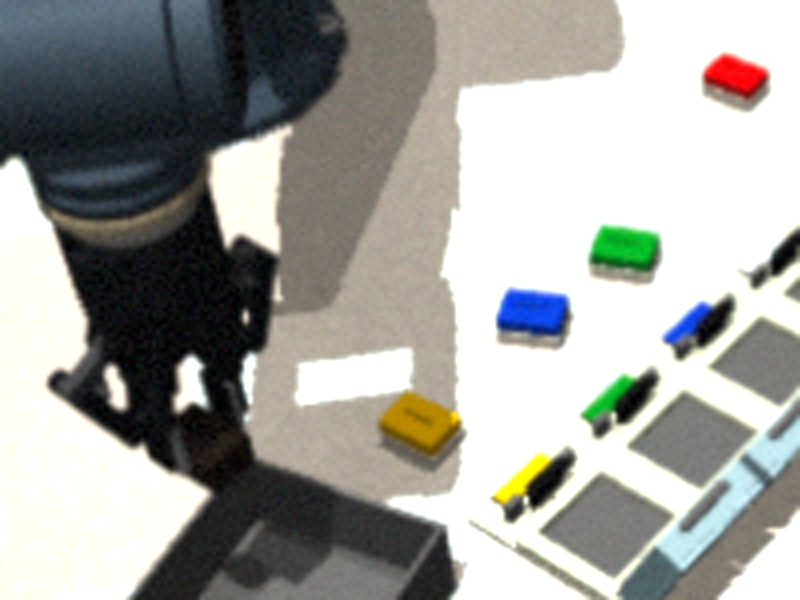

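The dark tablet (210,445 in the crop) is in the gripper over the tub and bay 0 is empty. I'll cross-check the tub position.

```bash
python3 - <<'E'
from h import *
c=np.array([(122,343),(277,397),(192,520),(22,470)])/3+[110,150]
W=plane("scene",c,60);print(W.round(0)[:,:2].tolist(),((W[0]+W[1]+W[3]+W[1]+W[3]-W[0])/4).round(1)[:2],((W[1]+W[3])/2).round(1))
E
```

```text
[[379.0, -314.0], [517.0, -289.0], [536.0, -408.0], [403.0, -445.0]] [ 459.7 -366.8] [ 459.7 -366.8   60. ]
```

step_arm --slide '[[0.025,0.005,0],[0.025,0.004,0],[0.025,0,0],[0.025,0,0],[0.014,0,0],[0,0,0],[0,0,0],[0,0,0],[-0.03,0,0],[-0.04,0,0]]' --turn '[[0,0,0],[0,0,0],[0,0,0],[0,0,0],[0,0,0],[0,0,0],[0,0,0],[0,0,0],[0,0,0],[0,0,0]]' --grip '[0,0,0,0,0,0.55,0.55,0.55,0.55,0.55]'

```text
time_s: 4.67
tool_pos: [431.3, -361.0, 104.0]
orientation: [[-0.003, 0.998, -0.059], [0.003, -0.059, -0.998], [-1.0, -0.003, -0.003]]
ft_force: [0.7, -0.5, 0.6]
opening: 46.8
```

```bash
python3 - <<'E'
from h import *
go(583,132,130,-3.4)
E
```

```text
t 4.67 TCP [ 431.3 -361.   104. ] D [-123.2 -328.8] jaw angle deg rel -yD -0.0 tilt -1.0 open 46.8 F [ 0.7 -0.5  0.6] j [-0.78  0.54  1.72  0.    0.89  0.85]
turn x 0.0003  slide(mm, after turn): x -26.0 y 122.1 z -501.1
```

step_arm --slide '[[-0.026,0.005,-0.015],[0,0.013,-0.036],[0,0.013,-0.038],[0,0.013,-0.038],[0,0.013,-0.038],[0,0.013,-0.038],[0,0.013,-0.038],[0,0.013,-0.038],[0,0.013,-0.038],[0,0.013,-0.038]]' --turn '[[0,0,0],[0,0,0],[0,0,0],[0,0,0],[0,0,0],[0,0,0],[0,0,0],[0,0,0],[0,0,0],[0,0,0]]' --grip '[1,1,1,1,1,1,1,1,1,1]'

```text
time_s: 5.5
tool_pos: [575.9, -12.8, 132.2]
orientation: [[0.003, 0.998, -0.059], [-0.0, -0.059, -0.998], [-1.0, 0.003, 0.0]]
ft_force: [0.9, -0.7, -0.1]
opening: 84.8
```

```bash
python3 - <<'E'
from h import *
go(583,132,60,-3.4);p,_=snap("t4",(185,150,465,290),2.8);dark(p)
E
```

```text
t 5.5 TCP [575.9 -12.8 132.2] D [ 0.6 27.3] jaw angle deg rel -yD -0.0 tilt -1.0 open 84.8 F [ 0.9 -0.7 -0.1] j [-0.1   0.51  1.67  0.    0.95  1.53]
turn x 0.0003  slide(mm, after turn): x 72.2 y -1.5 z -144.9
dark [250 163  15  22 110] [257.5 174.7] [652.2  57.2] [ 72.7 101.6] [31.6 56.1] 81.3
dark [418 164  17  23 107] [423.4 177.7] [ 642.4 -377. ] [  88.5 -332.3] [62.  27.3] 29.3
dark [217 171  28  10 140] [230.8 174.4] [653.7 126.3] [ 70.  170.7] [71.2 18.8] 83.6
dark [327 177  18  11 102] [336.8 180.4] [ 636.  -147.9] [  68.5 -104.1] [44.8 24. ] 84.0
dark [346 178  33  11 171] [363.2 181.8] [ 632.1 -216.8] [  68.8 -173. ] [83.6 24.2] 87.7
dark [220 193  21  20 324] [229.4 203.6] [577.7 130. ] [ -6.1 169.9] [51.7 49.3] 89.5
```

View pics/t4.png

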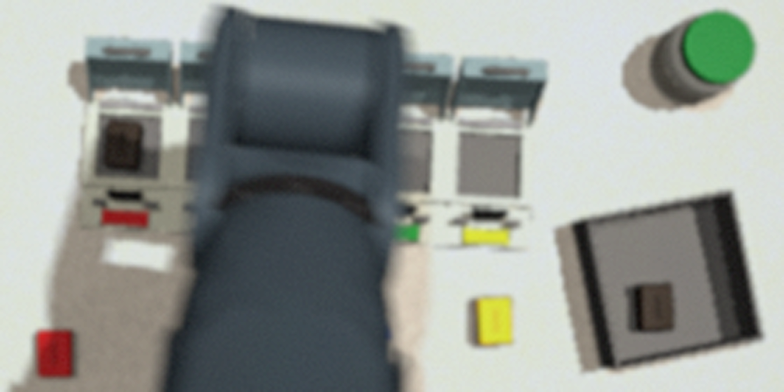

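The first dark tablet lies in the tub (655,307). Next is the one in bay 4 (123,146).

step_arm --slide '[[0.0,0,-0.03],[0.0,0,-0.035],[0.01,0,-0.035],[0.02,0,-0.03],[0.02,0,-0.015],[0.02,0,0],[0.02,0,0],[0.02,0,0],[0,0,0],[0,0,0]]' --turn '[[0,0,0],[0,0,0],[0,0,0],[0,0,0],[0,0,0],[0,0,0],[0,0,0],[0,0,0],[0,0,0],[0,0,0]]' --grip '[1,1,1,1,1,1,1,1,1,1]'

```text
time_s: 6.38
tool_pos: [583.6, 129.9, 21.1]
orientation: [[0.0, 0.998, -0.059], [0.0, -0.059, -0.998], [-1.0, 0.0, -0.0]]
ft_force: [-0.4, -0.0, 0.6]
opening: 85.3
```

```bash
python3 - <<'E'
from h import *
go(583,132,18,-3.4)
E
```

```text
t 6.38 TCP [583.6 129.9  21.1] D [-1.000e-01  1.702e+02] jaw angle deg rel -yD -0.0 tilt -1.0 open 85.3 F [-0.4 -0.   0.6] j [0.14 0.71 1.65 0.   0.77 1.77]
turn x 0.0002  slide(mm, after turn): x 3.1 y -0.8 z -2.0
```

step_arm --slide '[[0.002,0,-0.001],[0,0,0],[0,0,0],[0,0,0],[0,0,0],[0,0,0],[-0.02,0,0],[-0.03,0,0],[-0.03,0,0],[-0.03,0,0]]' --turn '[[0,0,0],[0,0,0],[0,0,0],[0,0,0],[0,0,0],[0,0,0],[0,0,0],[0,0,0],[0,0,0],[0,0,0]]' --grip '[0.6,0.3,0,0,0,0,0,0,0,0]'

```text
time_s: 7.22
tool_pos: [583.3, 130.7, 129.8]
orientation: [[-0.0, 0.998, -0.059], [-0.0, -0.059, -0.998], [-1.0, -0.0, 0.0]]
ft_force: [-0.0, 0.3, -0.5]
opening: 31.1
```

```bash
python3 - <<'E'
from h import *
go(482,-360,130,-3.4)
E
```

```text
t 7.22 TCP [583.3 130.7 129.8] D [ -0.5 171. ] jaw angle deg rel -yD -0.0 tilt -1.0 open 31.1 F [-0.   0.3 -0.5] j [ 0.14  0.55  1.61 -0.    0.98  1.77]
turn x 0.0001  slide(mm, after turn): x -0.2 y -72.0 z 495.9
```

step_arm --slide '[[0,0,0.02],[0,-0.007,0.035],[0,-0.008,0.038],[0,-0.008,0.038],[0,-0.008,0.038],[0,-0.008,0.038],[0,-0.008,0.038],[0,-0.008,0.038],[0,-0.008,0.038],[0,-0.009,0.038]]' --turn '[[0,0,0],[0,0,0],[0,0,0],[0,0,0],[0,0,0],[0,0,0],[0,0,0],[0,0,0],[0,0,0],[0,0,0]]' --grip '[0,0,0,0,0,0,0,0,0,0]'

```text
time_s: 8.05
tool_pos: [489.7, -225.1, 128.7]
orientation: [[0.001, 0.998, -0.059], [-0.0, -0.059, -0.998], [-1.0, 0.001, 0.0]]
ft_force: [0.4, 0.2, -0.0]
opening: 30.7
```

step_arm --slide '[[0,0,0.035],[0,0,0.035],[0,0,0.035],[0,0,0.035],[0,0,0],[0,0,0],[0,0,0],[0,0,0],[0,0,0],[0,0,0]]' --turn '[[0,0,0],[0,0,0],[0,0,0],[0,0,0],[0,0,0],[0,0,0],[0,0,0],[0,0,0],[0,0,0],[0,0,0]]' --grip '[0,0,0,0,0,0,0,0,0,0]'

```text
time_s: 8.88
tool_pos: [482.4, -362.2, 128.5]
orientation: [[0.0, 0.998, -0.058], [0.0, -0.058, -0.998], [-1.0, -0.0, -0.0]]
ft_force: [0.4, 0.6, -0.5]
opening: 30.7
```

```bash
python3 - <<'E'
from h import *
go(482,-360,35,-3.4);snap("s5",(90,200,290,350),4,"scene")
E
```

```text
t 8.88 TCP [ 482.4 -362.2  128.5] D [ -72.1 -327. ] jaw angle deg rel -yD 0.1 tilt -1.0 open 30.7 F [ 0.4  0.6 -0.5] j [-0.72  0.56  1.6   0.    0.98  0.91]
turn x 0.0013  slide(mm, after turn): x 93.5 y -0.6 z -2.2
```

View pics/s5.png

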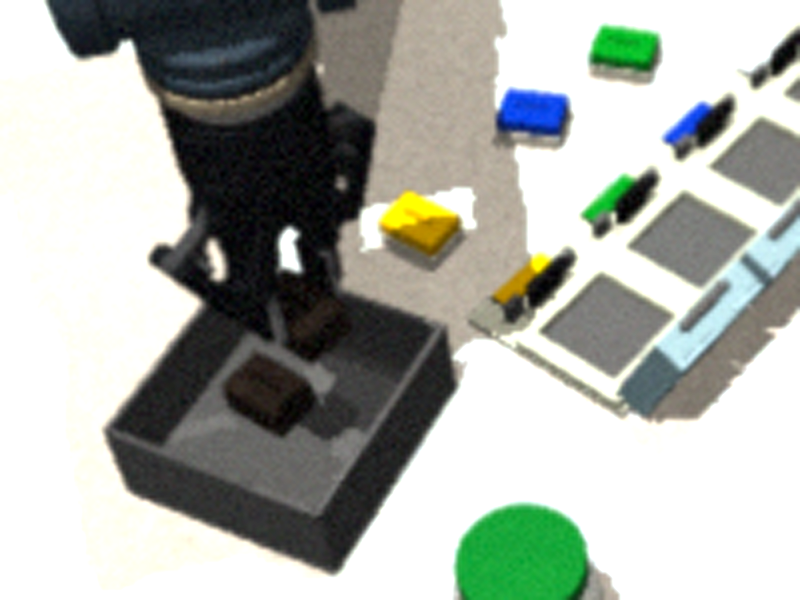

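One dark tablet lies in the tub (268,390), and the other hangs in the gripper (315,320) over the free part. I'll lower it and release.

step_arm --slide '[[0.025,0,0],[0.025,0,0],[0.025,0,0],[0.015,0,0],[0,0,0],[0,0,0],[0,0,0],[-0.025,0,0],[-0.04,0,0],[-0.025,0,0]]' --turn '[[0,0,0],[0,0,0],[0,0,0],[0,0,0],[0,0,0],[0,0,0],[0,0,0],[0,0,0],[0,0,0],[0,0,0]]' --grip '[0,0,0,0,0.55,0.55,0.55,0.55,0.55,0.55]'

```text
time_s: 9.77
tool_pos: [483.1, -363.7, 132.7]
orientation: [[0.003, 0.998, -0.059], [-0.003, -0.059, -0.998], [-1.0, 0.003, 0.003]]
ft_force: [0.8, -0.3, 0.6]
opening: 47.0
```

```bash
python3 - <<'E'
from h import *
p,_=snap("t6",(185,150,465,290),2.8);blobs("top",p,24);go(420,-207,60,2.5)
E
```

```text
top red 68 [229.3 227.6] mean [516.1 130.5] rect [515.8 130.2  39.2  11.3  85.2] long dir deg 86.4 ratio [11.4 40.9]
top red 186 [203.6 275.7] mean [393.3 196.5] rect [393.7 196.7  38.3  28.3   0. ] long dir deg 178.2 ratio [30.2 39.8]
top green 65 [325.8 232.5] mean [ 501.4 -117.2] rect [ 501.4 -116.4   38.8   10.6   85.4] long dir deg 87.5 ratio [10.7 41.1]
top green 177 [282.9 259.3] mean [433.9  -6.4] rect [434.   -6.4  39.7  28.5  21.3] long dir deg 20.1 ratio [28.8 39.9]
top blue 89 [ 72.5 204.7] mean [579.3 548.4] rect [578.6 548.3  27.   25.1   2. ] long dir deg 179.4 ratio [25.  25.6]
top blue 66 [293.7 230.9] mean [506.3 -34.9] rect [506.  -34.2  38.5  10.3  89.5] long dir deg 86.4 ratio [11.  40.5]
top blue 183 [315.8 265.1] mean [418.3 -90.3] rect [418.1 -89.7  41.   29.7  25.8] long dir deg 25.6 ratio [28.9 40.6]
top yellow 28 [353.4 233.8] mean [ 497.6 -188.3] rect [ 497.  -189.9   15.6   10.3   89.5] long dir deg 110.0 ratio [11.5 16.5]
top yellow 135 [360.6 266.1] mean [ 414.6 -205.2] rect [ 417.2 -207.6   28.4   35.8   88.9] long dir deg 31.7 ratio [25.8 35.9]
t 9.82 TCP [ 484.7 -365.1  137.2] D [ -69.6 -329.8] jaw angle deg rel -yD 0.0 tilt -0.9999 open 46.8 F [ 1.3 -2.   5.2] j [-0.72  0.55  1.59 -0.    0.99  0.91]
turn x -0.1025  slide(mm, after turn): x 77.2 y -57.8 z -160.8
```

View pics/t6.png

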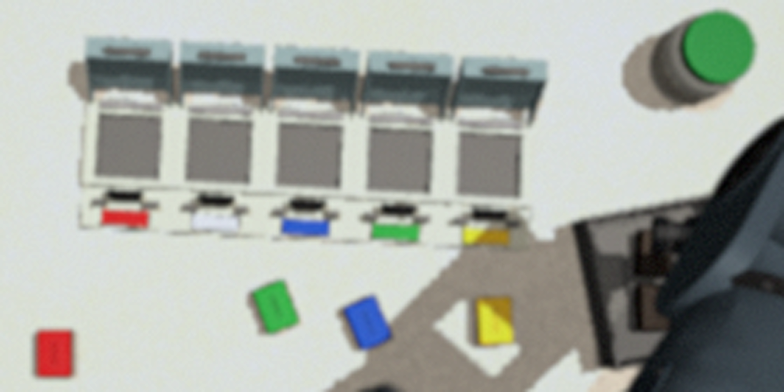

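Both dark tablets are in the tub (650,255 and 650,305), all bays are empty and the fresh tablets have not moved. Next is yellow.

step_arm --slide '[[-0.01,0,0],[0,-0.01,-0.029],[0,-0.012,-0.033],[0,-0.012,-0.033],[0.01,-0.012,-0.033],[0.025,-0.012,-0.033],[0.025,0,0],[0.025,0,0],[0,0,0],[0,0,0]]' --turn '[[-0.1025,0,0],[0,0,0],[0,0,0],[0,0,0],[0,0,0],[0,0,0],[0,0,0],[0,0,0],[0,0,0],[0,0,0]]' --grip '[1,1,1,1,1,1,1,1,1,1]'

```text
time_s: 10.65
tool_pos: [417.9, -205.9, 54.7]
orientation: [[-0.0, 0.999, 0.043], [0.0, 0.043, -0.999], [-1.0, -0.0, -0.0]]
ft_force: [0.8, -0.2, 0.8]
opening: 85.6
```

```bash
python3 - <<'E'
from h import *
go(420,-208,13,2.5);snap("s7",(120,200,270,312),5,"scene")
E
```

```text
t 10.65 TCP [ 417.9 -205.9   54.7] D [-145.8 -174.8] jaw angle deg rel -yD 5.9 tilt -1.0 open 85.6 F [ 0.8 -0.2  0.8] j [-0.56  0.48  2.    0.    0.66  0.97]
turn x -0.0003  slide(mm, after turn): x 41.7 y 2.0 z 2.2
```

View pics/s7.png

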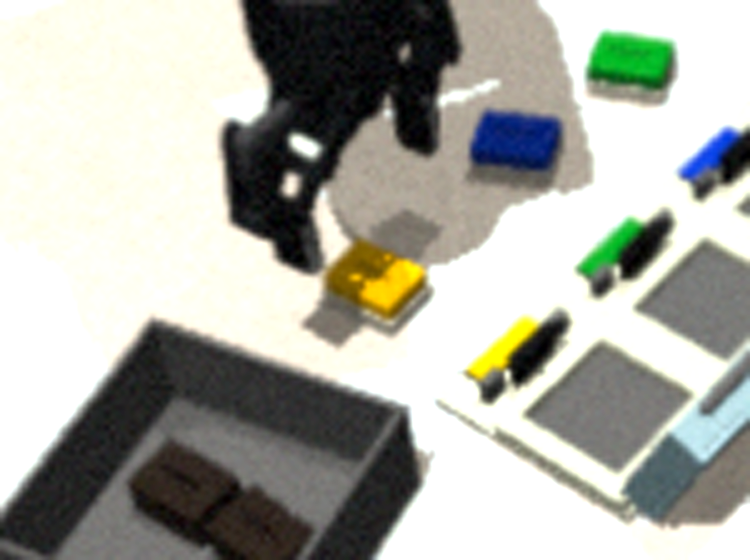

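The open fingers straddle the yellow tablet (378,280), and both dark tablets are plain to see in the tub.

step_arm --slide '[[0.015,0.002,0.002],[0.015,0,0],[0.012,0,0],[0,0,0],[0,0,0],[0,0,0],[0,0,0],[0,0,0],[-0.02,0,0],[-0.03,0,0]]' --turn '[[0,0,0],[0,0,0],[0,0,0],[0,0,0],[0,0,0],[0,0,0],[0,0,0],[0,0,0],[0,0,0],[0,0,0]]' --grip '[1,1,1,0.6,0.3,0,0,0,0,0]'

```text
time_s: 11.53
tool_pos: [418.7, -207.1, 61.7]
orientation: [[-0.003, 0.999, 0.043], [0.002, 0.043, -0.999], [-1.0, -0.003, -0.002]]
ft_force: [0.2, 0.3, 0.3]
opening: 31.1
```

```bash
python3 - <<'E'
from h import *
w=O+RD@[0,-168];print(w);go(*w,80,-3.4)
E
```

```text
[ 563.79374961 -207.70768081]
t 11.53 TCP [ 418.7 -207.1   61.7] D [-144.9 -175.9] jaw angle deg rel -yD 5.9 tilt -1.0 open 31.1 F [0.2 0.3 0.3] j [-0.56  0.47  1.99  0.    0.68  0.97]
turn x 0.1025  slide(mm, after turn): x -18.3 y 144.9 z -8.0
```

step_arm --slide '[[-0.02,0,0],[-0.01,0.01,-0.008],[0,0.03,0],[0,0.035,0],[0,0.035,0],[0,0.035,0],[0,0,0],[0,0,0],[0,0,0],[0,0,0]]' --turn '[[0.1025,0,0],[0,0,0],[0,0,0],[0,0,0],[0,0,0],[0,0,0],[0,0,0],[0,0,0],[0,0,0],[0,0,0]]' --grip '[0,0,0,0,0,0,0,0,0,0]'

```text
time_s: 12.37
tool_pos: [564.0, -208.2, 92.3]
orientation: [[-0.001, 0.998, -0.059], [0.0, -0.059, -0.998], [-1.0, -0.001, -0.0]]
ft_force: [-0.7, 0.0, -1.0]
opening: 30.5
```

```bash
python3 - <<'E'
from h import *
w=O+RD@[0,-168];go(*w,20,-3.4);snap("s8",(150,200,300,312),5,"scene")
E
```

```text
t 12.37 TCP [ 564.  -208.2   92.3] D [   0.2 -168.5] jaw angle deg rel -yD -0.0 tilt -1.0 open 30.5 F [-0.7  0.  -1. ] j [-0.43  0.61  1.62 -0.    0.91  1.2 ]
turn x -0.0002  slide(mm, after turn): x 72.3 y -0.2 z -0.5
```

View pics/s8.png

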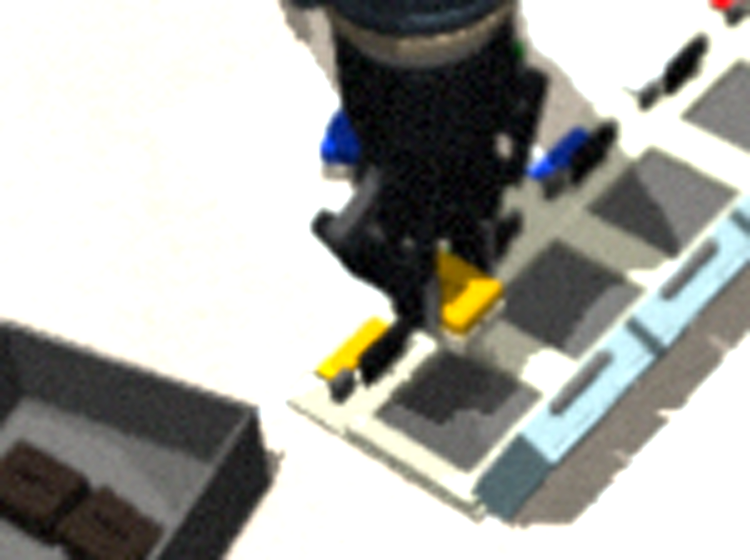

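The yellow tablet hangs level at (465,295) above bay 0. I'll lower and let go.

step_arm --slide '[[0.02,0,0],[0.02,0,0],[0.02,0,0],[0.012,0,0],[0,0,0],[0,0,0],[0,0,0],[0,0,0],[-0.02,0,0],[-0.03,0,0]]' --turn '[[0,0,0],[0,0,0],[0,0,0],[0,0,0],[0,0,0],[0,0,0],[0,0,0],[0,0,0],[0,0,0],[0,0,0]]' --grip '[0,0,0,0,0,0.6,0.6,0.6,0.6,0.6]'

```text
time_s: 13.25
tool_pos: [563.5, -207.7, 68.8]
orientation: [[-0.004, 0.998, -0.059], [0.002, -0.059, -0.998], [-1.0, -0.004, -0.002]]
ft_force: [0.6, 0.1, 0.3]
opening: 51.4
```

```bash
python3 - <<'E'
from h import *
go(419,-90.5,130,26);p,_=snap("s9",(150,180,350,330),4,"scene");blobs("scene",p,24)
E
```

```text
t 13.25 TCP [ 563.5 -207.7   68.8] D [  -0.3 -168. ] jaw angle deg rel -yD -0.0 tilt -1.0 open 51.4 F [0.6 0.1 0.3] j [-0.43  0.64  1.63 -0.    0.87  1.2 ]
turn x -0.5131  slide(mm, after turn): x -61.2 y -78.5 z -168.7
scene red 84 [274.1 168. ] mean [397.3 192.1] rect [394.9 191.5  32.5  43.4  83.6] long dir deg 161.9 ratio [30.5 41.4]
scene red 41 [297.  197.2] mean [525.7 114.8] rect [526.4 115.8  41.8  11.7  88.4] long dir deg 86.8 ratio [11.9 41.6]
scene blue 37 [370.2  99.9] mean [470.6 732.2] rect [470.8 731.7  31.5  29.4  34.3] long dir deg 124.3 ratio [30.1 33.1]
scene yellow 37 [348.   75.8] mean [315.  858.6] rect [318.8 860.8  89.5  20.3   6.7] long dir deg 0.9 ratio [17.3 93.5]
scene yellow 88 [537.7 162.1] mean [1092.7  688.6] rect [1087.9  681.9   48.7  106.9   82.6] long dir deg 169.9 ratio [39.9 96.3]
scene yellow 36 [521.4 175.4] mean [1059.7  583.9] rect [1061.1  583.8   45.4   21.2    2.2] long dir deg 174.6 ratio [20.3 49.3]
scene yellow 362 [521.  227.1] mean [1107.6  344.8] rect [1118.3  359.   193.2   61.9    1.8] long dir deg 176.7 ratio [ 37.  193.7]
scene 
[... 1131 characters left out ...]
9.4] long dir deg 176.9 ratio [ 20.8 192.1]
scene yellow 93 [525.2 297.2] mean [1171.1  103.3] rect [1.1744e+03 1.0270e+02 7.4300e+01 1.4800e+01 6.0000e-01] long dir deg 2.0 ratio [13.9 72.9]
scene yellow 43 [428.9 298.6] mean [970.2 -23.7] rect [970.8 -24.   14.9  26.6  87. ] long dir deg 179.6 ratio [15.4 27.8]
scene yellow 34 [443.1 305.6] mean [1006.1  -25.4] rect [1007.6  -23.9   29.    14.4   13.8] long dir deg 179.4 ratio [12.7 30.1]
scene yellow 80 [479.4 325. ] mean [1095.5  -33.2] rect [1093.3  -33.9   66.7   18.7    2.3] long dir deg 0.4 ratio [15.8 62.8]
scene yellow 97 [519.2 340.1] mean [1186.2  -25.5] rect [1186.7  -25.4   79.3   17.9    7.9] long dir deg 4.7 ratio [15.1 85.7]
```

View pics/s9.png

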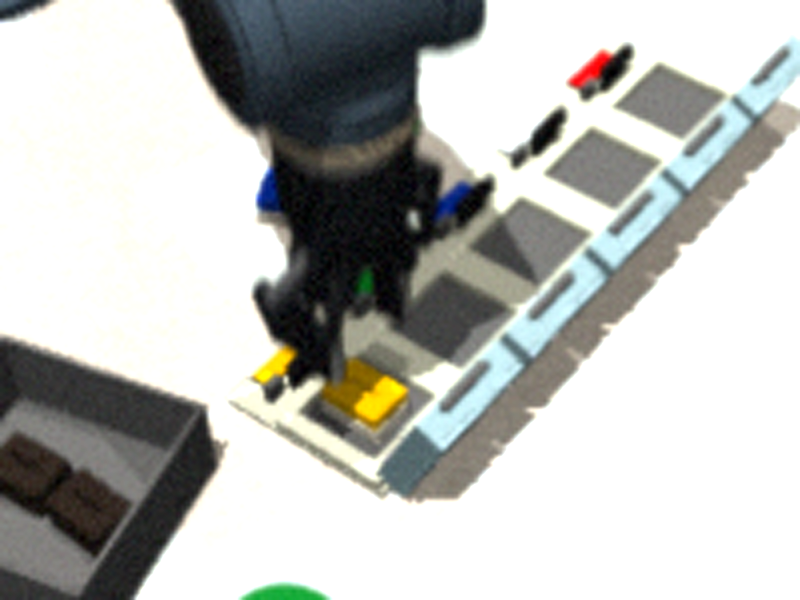

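Yellow sits flat in bay 0 (365,390), coloured side up. Next is blue.

step_arm --slide '[[-0.02,0,0],[-0.02,0,0],[0,0,0],[0,0,0],[0,0,0],[0,-0.016,-0.033],[0,-0.016,-0.034],[0,-0.016,-0.034],[0,-0.016,-0.034],[0,-0.0145,-0.0337]]' --turn '[[-0.1026,0,0],[-0.1026,0,0],[-0.1026,0,0],[-0.1026,0,0],[-0.1026,0,0],[0,0,0],[0,0,0],[0,0,0],[0,0,0],[0,0,0]]' --grip '[0.8,0.8,0.8,0.8,0.8,0.8,0.8,0.8,0.8,0.8]'

```text
time_s: 14.13
tool_pos: [418.9, -90.3, 110.5]
orientation: [[0.001, 0.899, 0.438], [-0.0, 0.438, -0.899], [-1.0, 0.001, 0.001]]
ft_force: [1.1, 1.2, -0.0]
opening: 68.5
```

```bash
python3 - <<'E'
from h import *
go(419,-91,13,26);p,_=snap("s10",(150,150,350,300),4,"scene");
E
```

```text
t 14.13 TCP [418.9 -90.3 110.5] D [-151.6  -59.3] jaw angle deg rel -yD 29.4 tilt -1.0 open 68.5 F [ 1.1  1.2 -0. ] j [-0.32  0.32  2.06 -0.    0.76  0.8 ]
turn x -0.0004  slide(mm, after turn): x 97.5 y -0.2 z 0.7
```

View pics/s10.png

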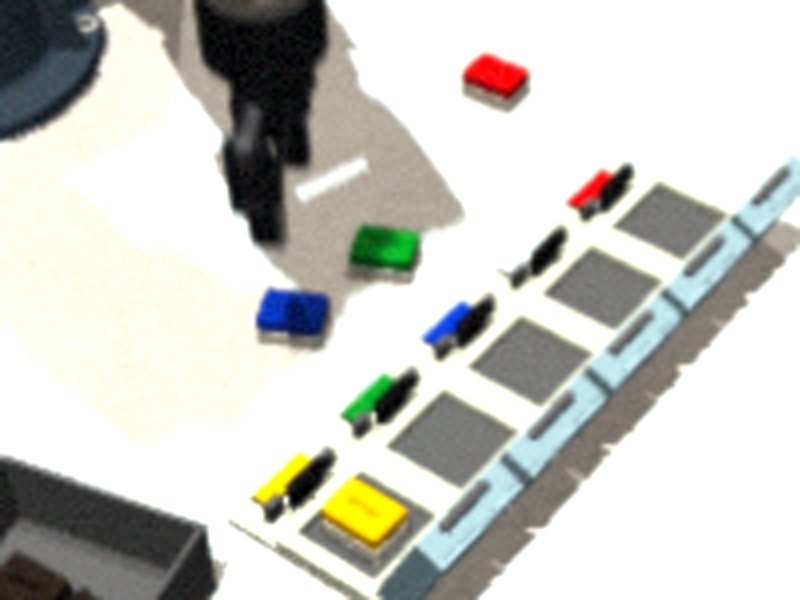

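Yellow rests flat in bay 0 (365,513), and the blue (293,312) and green (385,250) tablets have not moved.

step_arm --slide '[[0.025,0,0.001],[0.025,0,0],[0.025,0,0],[0.015,0,0],[0.008,0,0],[0,0,0],[0,0,0],[0,0,0],[0,0,0],[0,0,0]]' --turn '[[0,0,0],[0,0,0],[0,0,0],[0,0,0],[0,0,0],[0,0,0],[0,0,0],[0,0,0],[0,0,0],[0,0,0]]' --grip '[0.7,0.7,0.7,0.7,0.7,0.5,0.3,0,0,0]'

```text
time_s: 15.02
tool_pos: [421.6, -92.2, 13.1]
orientation: [[0.002, 0.899, 0.438], [-0.001, 0.438, -0.899], [-1.0, 0.001, 0.001]]
ft_force: [-0.5, -0.5, 8.4]
opening: 30.7
```

step_arm --slide '[[-0.02,0,0],[-0.02,0,0],[-0.025,0,0],[-0.02,0,0],[0,0,0],[0,0,0],[0,0,0],[0,0,0],[0,0,0],[0,0,0]]' --turn '[[0,0,0],[0,0,0],[0.1026,0,0],[0.1026,0,0],[0.1026,0,0],[0.1026,0,0],[0.1026,0,0],[0,0,0],[0,0,0],[0,0,0]]' --grip '[0,0,0,0,0,0,0,0,0,0]'

```text
time_s: 15.85
tool_pos: [420.9, -92.0, 97.3]
orientation: [[0.0, 0.998, -0.056], [-0.0, -0.056, -0.998], [-1.0, 0.0, 0.0]]
ft_force: [0.3, 0.4, -0.2]
opening: 30.7
```

```bash
python3 - <<'E'
from h import *
w=O+RD@[0,0];go(*w,95,-3.4)
E
```

```text
t 15.85 TCP [420.9 -92.   97.3] D [-149.4  -60.9] jaw angle deg rel -yD 0.2 tilt -1.0 open 30.7 F [ 0.3  0.4 -0.2] j [-0.32  0.35  2.06  0.    0.73  1.3 ]
turn x 0.0035  slide(mm, after turn): x 2.3 y 149.4 z -61.0
```

step_arm --slide '[[0,0.02,-0.009],[0,0.03,-0.012],[0,0.03,-0.012],[0,0.03,-0.012],[0,0.03,-0.012],[0,0.0095,-0.004],[0.01,0,0],[0.015,0,0],[0,0,0],[0,0,0]]' --turn '[[0,0,0],[0,0,0],[0,0,0],[0,0,0],[0,0,0],[0,0,0],[0,0,0],[0,0,0],[0,0,0],[0,0,0]]' --grip '[0,0,0,0,0,0,0,0,0,0]'

```text
time_s: 16.68
tool_pos: [572.4, -40.1, 71.2]
orientation: [[-0.003, 0.998, -0.058], [0.0, -0.058, -0.998], [-1.0, -0.003, -0.0]]
ft_force: [0.2, -0.1, -0.2]
opening: 31.0
```

```bash
python3 - <<'E'
from h import *
w=O+RD@[0,0];go(*w,20.5,-3.4);snap("s11",(150,150,350,300),4,"scene")
E
```

```text
t 16.68 TCP [572.4 -40.1  71.2] D [-1.3 -0.2] jaw angle deg rel -yD 0.0 tilt -1.0 open 31.0 F [ 0.2 -0.1 -0.2] j [-0.15  0.6   1.71 -0.    0.84  1.48]
turn x 0.0009  slide(mm, after turn): x 50.7 y 1.3 z -0.2
```

View pics/s11.png

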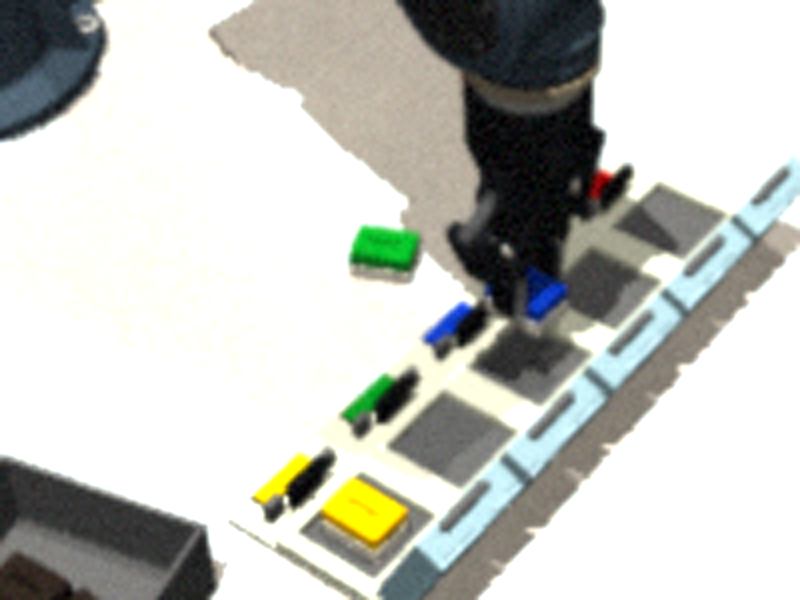

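Blue hangs over bay 2 (540,295). I'll lower and let go.

step_arm --slide '[[0.02,0,0],[0.02,0,0],[0.011,0,0],[0,0,0],[0,0,0],[0,0,0],[0,0,0],[-0.02,0,0],[-0.03,0,0],[-0.03,0,0]]' --turn '[[0,0,0],[0,0,0],[0,0,0],[0,0,0],[0,0,0],[0,0,0],[0,0,0],[0,0,0],[0,0,0],[0,0,0]]' --grip '[0,0,0,0,0.6,0.6,0.6,0.6,0.6,0.6]'

```text
time_s: 17.57
tool_pos: [573.5, -39.9, 102.5]
orientation: [[-0.001, 0.998, -0.059], [0.0, -0.059, -0.998], [-1.0, -0.001, -0.0]]
ft_force: [-0.3, 0.0, -0.4]
opening: 51.4
```

```bash
python3 - <<'E'
from h import *
go(434,-6.5,100,21);snap("s12",(150,150,350,300),4,"scene")
E
```

```text
t 17.57 TCP [573.5 -39.9 102.5] D [-0.2  0.1] jaw angle deg rel -yD -0.0 tilt -1.0 open 51.4 F [-0.3  0.  -0.4] j [-0.15  0.56  1.69 -0.    0.9   1.48]
turn x -0.4256  slide(mm, after turn): x 2.5 y -118.2 z -81.2
```

View pics/s12.png

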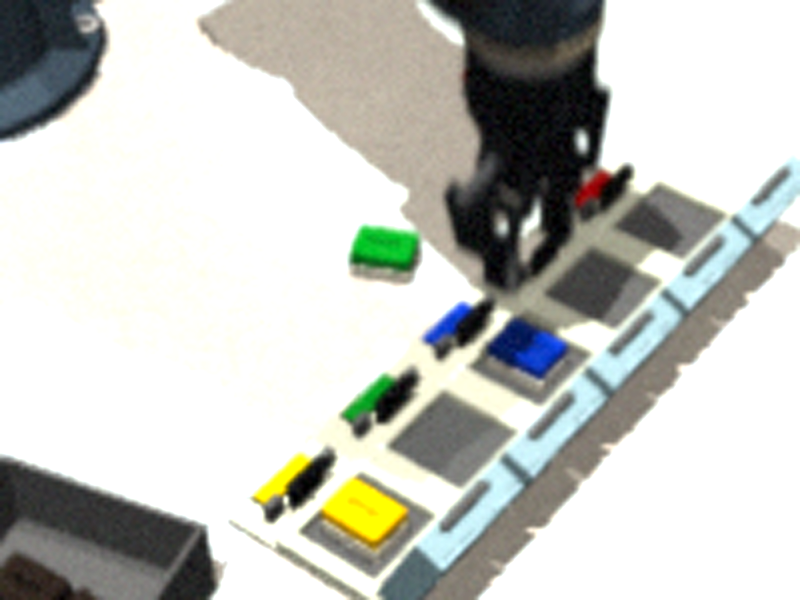

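Blue is flat in bay 2 (527,348). Green is next; it has not moved (385,250).

step_arm --slide '[[0,0,0],[0,0,0],[0,0,0],[0,0,0],[0,-0.0285,-0.0195],[0,-0.03,-0.0206],[0,-0.03,-0.0206],[0,-0.0297,-0.0205],[0.02,0,0],[0.02,0,0]]' --turn '[[-0.1064,0,0],[-0.1064,0,0],[-0.1064,0,0],[-0.1064,0,0],[0,0,0],[0,0,0],[0,0,0],[0,0,0],[0,0,0],[0,0,0]]' --grip '[0.8,0.8,0.8,0.8,0.8,0.8,0.8,0.8,0.8,0.8]'

```text
time_s: 18.45
tool_pos: [434.1, -6.2, 62.4]
orientation: [[0.004, 0.933, 0.359], [-0.0, 0.359, -0.933], [-1.0, 0.004, 0.002]]
ft_force: [0.9, -1.4, 0.2]
opening: 68.6
```

```bash
python3 - <<'E'
from h import *
go(435,-7,13.5,21);snap("s13",(150,150,350,300),4,"scene")
E
```

```text
t 18.45 TCP [434.1  -6.2  62.4] D [-141.3   25.5] jaw angle deg rel -yD 24.4 tilt -1.0 open 68.6 F [ 0.9 -1.4  0.2] j [-0.12  0.43  2.07  0.    0.64  1.08]
turn x 0.0005  slide(mm, after turn): x 48.9 y 0.5 z 1.0
```

View pics/s13.png

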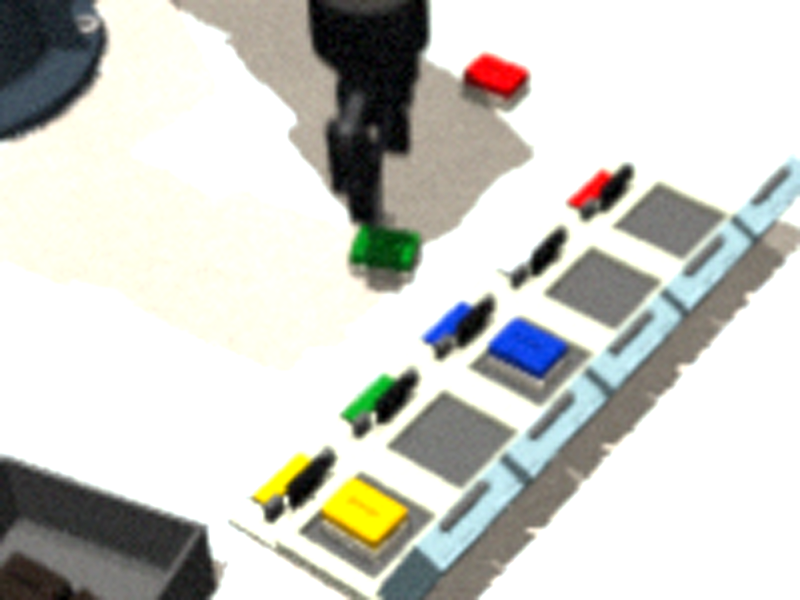

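The fingers are over the green tablet (385,250).

step_arm --slide '[[0.02,0,0.001],[0.02,0,0],[0.009,0,0],[0,0,0],[0,0,0],[0,0,0],[0,0,0],[0,0,0],[-0.01,0,0],[-0.02,0,0]]' --turn '[[0,0,0],[0,0,0],[0,0,0],[0,0,0],[0,0,0],[0,0,0],[0,0,0],[0,0,0],[0,0,0],[0,0,0]]' --grip '[0.8,0.8,0.8,0.6,0.3,0,0,0,0,0]'

```text
time_s: 19.33
tool_pos: [433.9, -7.3, 42.2]
orientation: [[-0.002, 0.934, 0.358], [0.0, 0.358, -0.934], [-1.0, -0.002, -0.001]]
ft_force: [-0.2, -0.4, -0.0]
opening: 30.8
```

step_arm --slide '[[-0.025,0,0],[-0.025,0,0],[0,0,0],[0,0,0],[0,0,0],[0,0,0],[0,0,0],[0,0,0],[0,0,0],[0,0,0]]' --turn '[[0.1064,0,0],[0.1064,0,0],[0.1064,0,0],[0.1064,0,0],[0,0,0],[0,0,0],[0,0,0],[0,0,0],[0,0,0],[0,0,0]]' --grip '[0,0,0,0,0,0,0,0,0,0]'

```text
time_s: 20.17
tool_pos: [434.6, -7.4, 92.0]
orientation: [[-0.0, 0.998, -0.058], [0.0, -0.058, -0.998], [-1.0, -0.0, -0.0]]
ft_force: [0.4, 0.5, -0.5]
opening: 30.6
```

```bash
python3 - <<'E'
from h import *
w=O+RD@[0,-84];go(*w,75,-3.4)
E
```

```text
t 20.17 TCP [434.6  -7.4  92. ] D [-140.8   24.3] jaw angle deg rel -yD 0.0 tilt -1.0 open 30.6 F [ 0.4  0.5 -0.5] j [-0.12  0.37  2.06  0.    0.72  1.5 ]
turn x 0.0011  slide(mm, after turn): x 17.0 y 140.8 z 108.3
```

step_arm --slide '[[0,0.02,0.016],[0,0.03,0.023],[0,0.03,0.023],[0,0.03,0.023],[0,0.0308,0.0233],[0.017,0,0],[0,0,0],[0,0,0],[0,0,0],[0,0,0]]' --turn '[[0,0,0],[0,0,0],[0,0,0],[0,0,0],[0,0,0],[0,0,0],[0,0,0],[0,0,0],[0,0,0],[0,0,0]]' --grip '[0,0,0,0,0,0,0,0,0,0]'

```text
time_s: 21.0
tool_pos: [568.6, -123.3, 75.8]
orientation: [[0.0, 0.998, -0.058], [-0.0, -0.058, -0.998], [-1.0, 0.0, 0.0]]
ft_force: [0.8, -0.0, -0.2]
opening: 31.1
```

```bash
python3 - <<'E'
from h import *
w=O+RD@[0,-84];go(*w,20.5,-3.4);snap("s14",(150,150,350,300),4,"scene")
E
```

```text
t 21.0 TCP [ 568.6 -123.3   75.8] D [ -0.2 -83.4] jaw angle deg rel -yD 0.0 tilt -1.0 open 31.1 F [ 0.8 -0.  -0.2] j [-0.29  0.6   1.68  0.    0.85  1.34]
turn x 0.0011  slide(mm, after turn): x 55.3 y 0.2 z 0.6
```

View pics/s14.png

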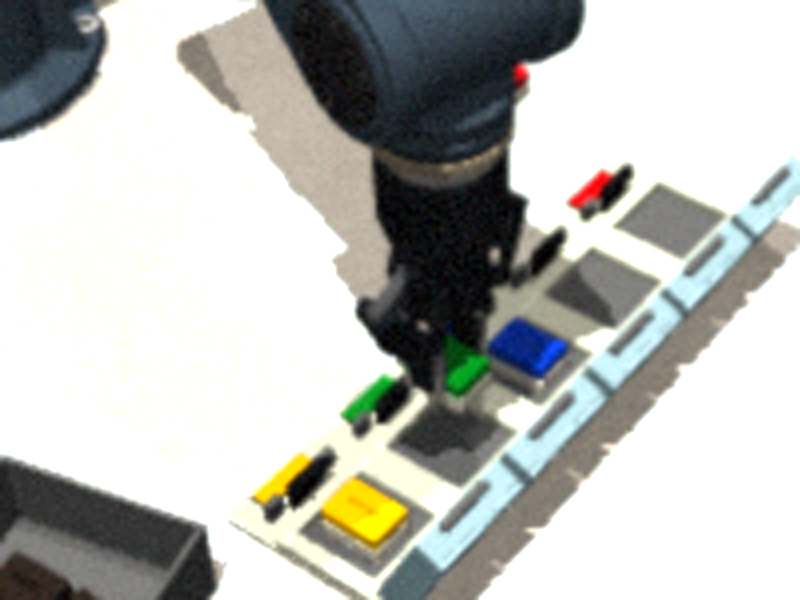

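Green hangs over bay 1 (460,365). I'll lower and let go.

step_arm --slide '[[0.02,0,0],[0.02,0,0],[0.015,0,0],[0,0,0],[0,0,0],[0,0,0],[0,0,0],[-0.02,0,0],[-0.03,0,0],[-0.03,0,0]]' --turn '[[0,0,0],[0,0,0],[0,0,0],[0,0,0],[0,0,0],[0,0,0],[0,0,0],[0,0,0],[0,0,0],[0,0,0]]' --grip '[0,0,0,0,0.6,0.6,0.6,0.6,0.6,0.6]'

```text
time_s: 21.88
tool_pos: [568.4, -123.7, 101.4]
orientation: [[-0.001, 0.998, -0.059], [0.0, -0.059, -0.998], [-1.0, -0.001, -0.0]]
ft_force: [0.1, -0.9, -0.2]
opening: 51.1
```

```bash
python3 - <<'E'
from h import *
p,_=snap("s15",(150,150,350,300),4,"scene");p,_=robot.camera("top");blobs("top",p,24);go(394,194.5,100,1)
E
```

```text
top red 67 [229.4 227.6] mean [516.  130.3] rect [515.8 130.1  38.9  11.3  85.2] long dir deg 87.2 ratio [11.2 40.4]
top red 185 [203.6 275.7] mean [393.2 196.4] rect [393.7 196.7  38.3  28.3   0. ] long dir deg 177.4 ratio [30.2 39.6]
top blue 40 [295.  199.3] mean [587.9 -39.2] rect [587.4 -40.4  28.4   7.8  89.6] long dir deg 91.2 ratio [ 9.4 29. ]
top blue 91 [ 72.5 204.8] mean [579.1 548.2] rect [578.5 548.3  27.1  25.1   2. ] long dir deg 24.4 ratio [25.1 26.1]
t 21.98 TCP [ 571.4 -124.6  105.5] D [  2.6 -84.6] jaw angle deg rel -yD -0.0 tilt -1.0 open 51.6 F [ 0.8 -0.2 -0.4] j [-0.29  0.56  1.67  0.    0.9   1.34]
turn x -0.0766  slide(mm, after turn): x 5.5 y -171.8 z -322.1
```

View pics/s15.png

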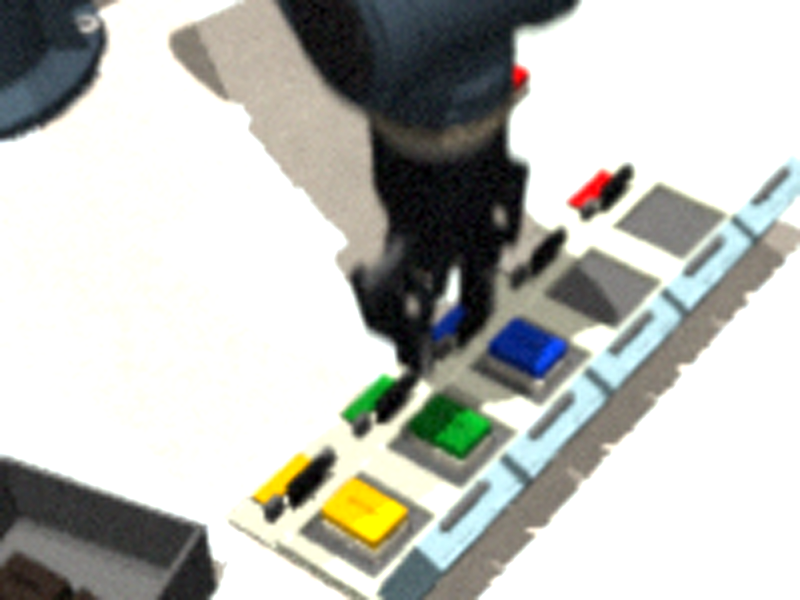

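Green is flat in bay 1 (450,428). The last one is red.

step_arm --slide '[[0,0,0],[0,-0.013,-0.025],[0,-0.0195,-0.036],[0,-0.0195,-0.036],[0,-0.0195,-0.036],[0,-0.0195,-0.036],[0,-0.0195,-0.036],[0,-0.0195,-0.036],[0,-0.0195,-0.036],[0,-0.0195,-0.036]]' --turn '[[-0.0766,0,0],[0,0,0],[0,0,0],[0,0,0],[0,0,0],[0,0,0],[0,0,0],[0,0,0],[0,0,0],[0,0,0]]' --grip '[0.8,0.8,0.8,0.8,0.8,0.8,0.8,0.8,0.8,0.8]'

```text
time_s: 22.82
tool_pos: [393.1, 187.6, 100.4]
orientation: [[0.001, 1.0, 0.017], [0.0, 0.017, -1.0], [-1.0, 0.001, -0.0]]
ft_force: [0.2, 0.4, 0.3]
opening: 68.4
```

```bash
python3 - <<'E'
from h import *
snap("s16",(200,100,350,212),5,"scene");go(394,194.5,13.5,1)
E
```

```text
t 22.87 TCP [389.8 192.  100.2] D [-197.3  220.7] jaw angle deg rel -yD 4.5 tilt -1.0 open 68.6 F [-2.5  1.9 -0.9] j [0.35 0.35 2.05 0.   0.74 1.9 ]
turn x 0.0029  slide(mm, after turn): x 86.7 y 4.2 z -2.4
```

View pics/s16.png

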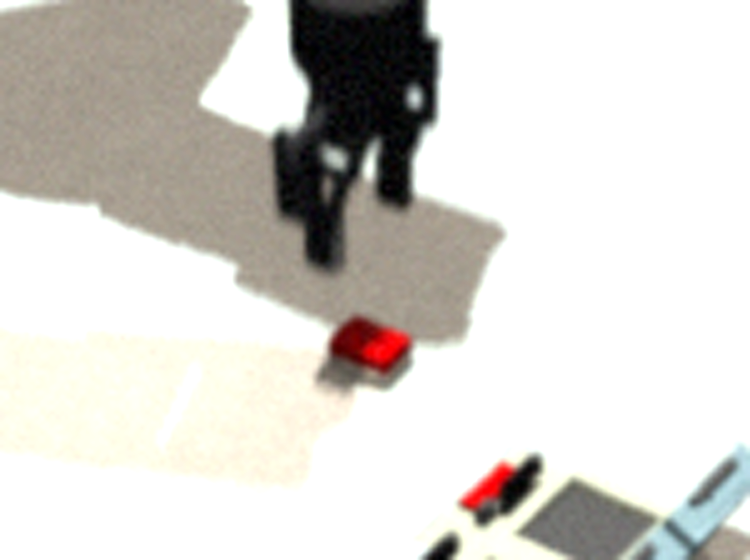

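step_arm --slide '[[0,0.003,0],[0.02,0,0],[0.025,0,0],[0,0,0],[0,0,0],[0,0,0],[0,0,0],[0,0,0],[0,0,0],[0,0,0]]' --turn '[[0,0,0],[0,0,0],[0,0,0],[0,0,0],[0,0,0],[0,0,0],[0,0,0],[0,0,0],[0,0,0],[0,0,0]]' --grip '[0.8,0.8,0.8,0.8,0.8,0.8,0.8,0.8,0.8,0.8]'

```text
time_s: 23.7
tool_pos: [397.7, 186.2, 55.6]
orientation: [[0.001, 1.0, 0.017], [0.0, 0.017, -1.0], [-1.0, 0.001, -0.0]]
ft_force: [-0.2, 0.8, -0.0]
opening: 68.4
```

```bash
python3 - <<'E'
from h import *
go(394,194.5,13.5,1)
E
```

```text
t 23.7 TCP [397.7 186.2  55.6] D [-189.1  215.5] jaw angle deg rel -yD 4.4 tilt -1.0 open 68.4 F [-0.2  0.8 -0. ] j [0.33 0.45 2.06 0.   0.63 1.89]
turn x -0.0001  slide(mm, after turn): x 42.1 y -3.5 z -8.3
```

step_arm --slide '[[0,-0.0035,-0.0085],[0.02,0,0],[0.02,0,0],[0.002,0,0],[0,0,0],[0,0,0],[0,0,0],[0,0,0],[0,0,0],[-0.02,0,0]]' --turn '[[0,0,0],[0,0,0],[0,0,0],[0,0,0],[0,0,0],[0,0,0],[0,0,0],[0,0,0],[0,0,0],[0,0,0]]' --grip '[0.8,0.8,0.8,0.8,0.6,0.3,0,0,0,0]'

```text
time_s: 24.53
tool_pos: [392.7, 194.3, 32.2]
orientation: [[-0.003, 1.0, 0.017], [-0.001, 0.017, -1.0], [-1.0, -0.003, 0.001]]
ft_force: [-0.6, -1.0, -0.6]
opening: 30.6
```

step_arm --slide '[[-0.025,0,0],[-0.025,0,0],[-0.02,0,0],[0,0,0],[0,0,0],[0,0,0],[0,0,0],[0,0,0],[0,0,0],[0,0,0]]' --turn '[[0.0766,0,0],[0,0,0],[0,0,0],[0,0,0],[0,0,0],[0,0,0],[0,0,0],[0,0,0],[0,0,0],[0,0,0]]' --grip '[0,0,0,0,0,0,0,0,0,0]'

```text
time_s: 25.37
tool_pos: [393.5, 194.6, 102.7]
orientation: [[-0.001, 0.998, -0.059], [-0.0, -0.059, -0.998], [-1.0, -0.001, 0.0]]
ft_force: [0.3, 0.8, -0.2]
opening: 30.7
```

```bash
python3 - <<'E'
from h import *
w=O+RD@[0,168];go(*w,75,-3.4)
E
```

```text
t 25.37 TCP [393.5 194.6 102.7] D [-193.7  223.5] jaw angle deg rel -yD -0.0 tilt -1.0 open 30.7 F [ 0.3  0.8 -0.2] j [0.35 0.35 2.04 0.   0.75 1.98]
turn x 0.0001  slide(mm, after turn): x 27.7 y 193.7 z 55.5
```

step_arm --slide '[[0,0.02,0.006],[0,0.032,0.009],[0,0.035,0.01],[0,0.035,0.01],[0,0.035,0.01],[0,0.0367,0.0105],[0.025,0,0],[0,0,0],[0,0,0],[0,0,0]]' --turn '[[0,0,0],[0,0,0],[0,0,0],[0,0,0],[0,0,0],[0,0,0],[0,0,0],[0,0,0],[0,0,0],[0,0,0]]' --grip '[0,0,0,0,0,0,0,0,0,0]'

```text
time_s: 26.2
tool_pos: [583.3, 128.1, 78.5]
orientation: [[-0.001, 0.998, -0.059], [-0.0, -0.059, -0.998], [-1.0, -0.001, 0.0]]
ft_force: [-1.1, -0.1, 0.1]
opening: 30.8
```

```bash
python3 - <<'E'
from h import *
w=O+RD@[0,168];go(*w,20.5,-3.4);snap("s17",(200,100,400,250),4,"scene")
E
```

```text
t 26.2 TCP [583.3 128.1  78.5] D [ -0.3 168.4] jaw angle deg rel -yD 0.0 tilt -1.0 open 30.8 F [-1.1 -0.1  0.1] j [0.14 0.62 1.64 0.   0.88 1.77]
turn x 0.0006  slide(mm, after turn): x 58.0 y 0.3 z 0.4
```

View pics/s17.png

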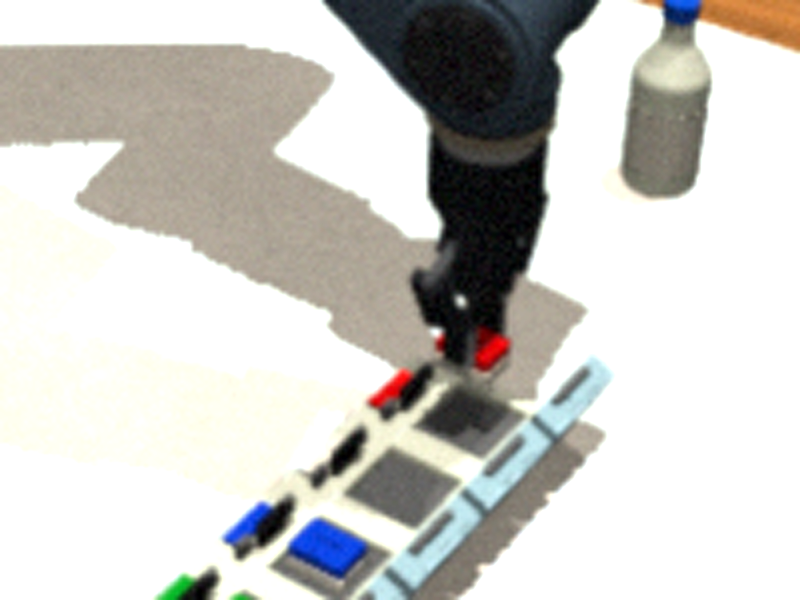

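Red hangs over bay 4 (475,345).

step_arm --slide '[[0.02,0,0],[0.02,0,0],[0.018,0,0],[0,0,0],[0,0,0],[0,0,0],[0,0,0],[-0.03,0,0],[-0.03,0,0],[-0.04,0,0]]' --turn '[[0,0,0],[0,0,0],[0,0,0],[0,0,0],[0,0,0],[0,0,0],[0,0,0],[0,0,0],[0,0,0],[0,0,0]]' --grip '[0,0,0,0,0.6,0.6,0.6,0.6,0.6,0.6]'

```text
time_s: 27.08
tool_pos: [582.6, 127.7, 120.4]
orientation: [[-0.003, 0.998, -0.059], [-0.0, -0.059, -0.998], [-1.0, -0.003, 0.001]]
ft_force: [1.5, 0.1, -0.3]
opening: 51.3
```

step_arm --slide '[[-0.025,0,0],[-0.025,0,0],[0,0.03,0],[0,0.035,0],[0,0.035,0],[0,0.03,0],[0,0,0],[0,0,0],[0,0,0],[0,0,0]]' --turn '[[0,0,0],[0,0,0],[0,0,0],[0,0,0],[0,0,0],[0,0,0],[0,0,0],[0,0,0],[0,0,0],[0,0,0]]' --grip '[0,0,0,0,0,0,0,0,0,0]'

```text
time_s: 27.92
tool_pos: [712.8, 120.4, 170.7]
orientation: [[-0.0, 0.998, -0.059], [0.0, -0.059, -0.998], [-1.0, -0.0, -0.0]]
ft_force: [-0.3, 0.3, 0.6]
opening: -0.1
```

```bash
python3 - <<'E'
from h import *
w=O+RD@[130,168];go(*w,55,-3.4);snap("s18",(150,150,390,330),3.3,"scene")
E
```

```text
t 27.92 TCP [712.8 120.4 170.7] D [129.4 168.3] jaw angle deg rel -yD 0.0 tilt -1.0 open -0.1 F [-0.3  0.3  0.6] j [0.1  0.73 1.19 0.   1.22 1.73]
turn x 0.0005  slide(mm, after turn): x 115.7 y 0.6 z 0.3
```

View pics/s18.png

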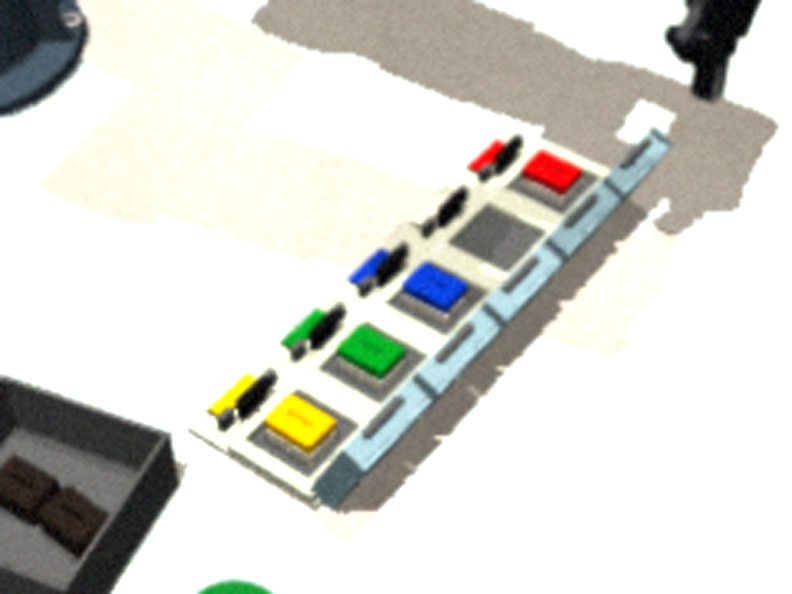

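All four fresh tablets lie coloured side up in the bays with their own tags: red (553,172), blue (436,287), green (370,350), yellow (301,420). The two dark ones are in the tub. I'm now behind cover 4 with shut fingers.

step_arm --slide '[[0.03,0,0],[0.035,0,0],[0.035,0,0],[0.015,0,0],[0,0,0],[0,-0.01,0],[0,-0.012,0],[0,-0.012,0],[0,-0.012,0],[0,-0.012,0]]' --turn '[[0,0,0],[0,0,0],[0,0,0],[0,0,0],[0,0,0],[0,0,0],[0,0,0],[0,0,0],[0,0,0],[0,0,0]]' --grip '[0,0,0,0,0,0,0,0,0,0]'

```text
time_s: 28.8
tool_pos: [656.9, 123.8, 58.5]
orientation: [[0.005, 0.998, -0.059], [0.001, -0.059, -0.998], [-1.0, 0.005, -0.001]]
ft_force: [0.9, -0.4, 1.5]
opening: 0.0
```

step_arm --slide '[[0,-0.01,0],[0,-0.009,0],[0,0,0],[0,0,0],[0,0,0],[0,0,0],[0,0,0],[0,0,0],[0,0,0],[0,0,0]]' --turn '[[0,0,0],[0,0,0],[0,0,0],[0,0,0],[0,0,0],[0,0,0],[0,0,0],[0,0,0],[0,0,0],[0,0,0]]' --grip '[0,0,0,0,0,0,0,0,0,0]'

```text
time_s: 29.63
tool_pos: [636.8, 124.6, 55.0]
orientation: [[-0.0, 0.998, -0.059], [-0.0, -0.059, -0.998], [-1.0, -0.0, 0.0]]
ft_force: [-0.0, -0.2, -0.3]
opening: 0.2
```

```bash
python3 - <<'E'
from h import *
st();snap("s19",(200,100,400,250),4,"scene")
E
```

```text
t 29.63 TCP [636.8 124.6  55. ] D [ 53.2 168. ] jaw angle deg rel -yD -0.0 tilt -1.0 open 0.2 F [-0.  -0.2 -0.3] j [ 0.12  0.73  1.5  -0.    0.91  1.75]
```

View pics/s19.png

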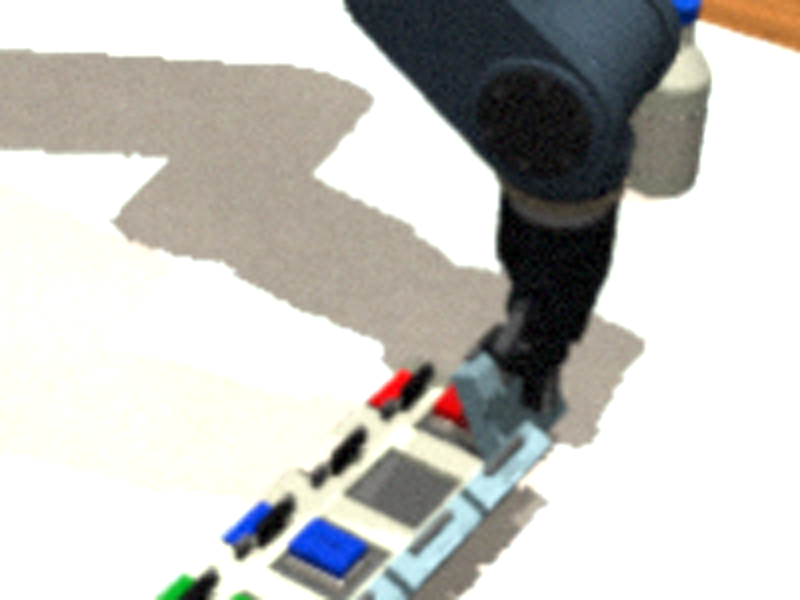

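The cover of bay 4 (490,400) is being tipped and is about half way. I'll push on a little.

step_arm --slide '[[0,-0.01,0],[0,-0.01,0],[0,-0.01,0],[0,0,0],[0,0,0],[0,0,0],[-0.02,0,0],[-0.02,0,0],[0,0,0],[0,0,0]]' --turn '[[0,0,0],[0,0,0],[0,0,0],[0,0,0],[0,0,0],[0,0,0],[0,0,0],[0,0,0],[0,0,0],[0,0,0]]' --grip '[0,0,0,0,0,0,0,0,0,0]'

```text
time_s: 30.52
tool_pos: [607.8, 126.5, 96.0]
orientation: [[0.002, 0.998, -0.059], [0.0, -0.059, -0.998], [-1.0, 0.002, -0.0]]
ft_force: [0.4, -0.7, -0.2]
opening: -0.2
```

```bash
python3 - <<'E'
from h import *
st();snap("s20",(200,100,400,250),4,"scene")
E
```

```text
t 30.52 TCP [607.8 126.5  96. ] D [ 24.2 168.2] jaw angle deg rel -yD -0.0 tilt -1.0 open -0.2 F [ 0.4 -0.7 -0.2] j [0.13 0.63 1.57 0.   0.94 1.76]
```

View pics/s20.png

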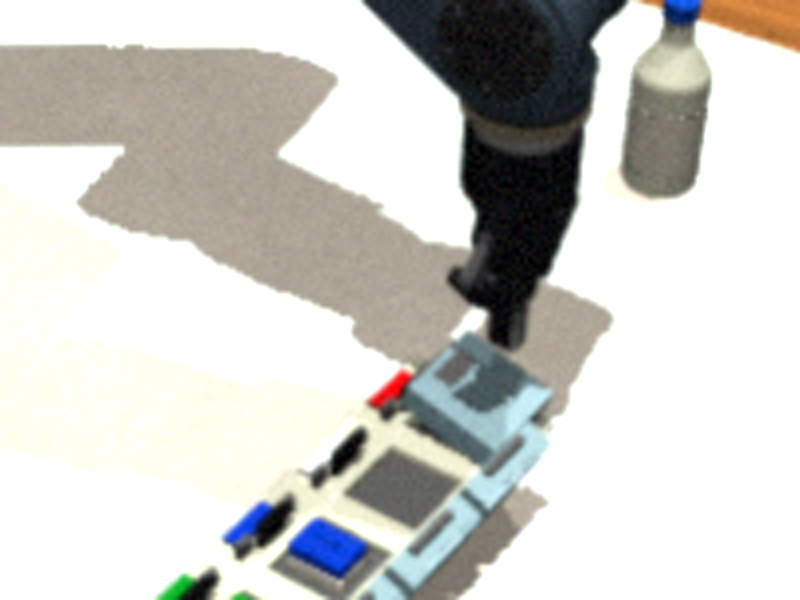

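The cover has dropped onto its catch (480,390). I'll press the patch.

step_arm --slide '[[0,-0.024,0],[0,-0.024,0],[0.02,0,0],[0.02,0,0],[0.006,0,0],[0.003,0,0],[0.003,0,0],[0.003,0,0],[0.003,0,0],[0,0,0]]' --turn '[[0,0,0],[0,0,0],[0,0,0],[0,0,0],[0,0,0],[0,0,0],[0,0,0],[0,0,0],[0,0,0],[0,0,0]]' --grip '[0,0,0,0,0,0,0,0,0,0]'

```text
time_s: 31.4
tool_pos: [559.1, 129.3, 37.7]
orientation: [[-0.0, 0.998, -0.059], [0.0, -0.059, -0.998], [-1.0, -0.0, -0.0]]
ft_force: [-4.6, -0.4, 11.1]
opening: 0.1
```

```bash
python3 - <<'E'
from h import *
st()
E
```

```text
t 31.4 TCP [559.1 129.3  37.7] D [-24.5 168.1] jaw angle deg rel -yD -0.0 tilt -1.0 open 0.1 F [-4.6 -0.4 11.1] j [0.15 0.65 1.72 0.   0.77 1.78]
```

It reads shut (tip at 37.7 mm, where the patch must be at 38, 11 N). One more bit of press, then on to cover 2.

step_arm --slide '[[0.003,0,0],[0,0,0],[-0.025,0,0],[-0.035,0,0],[-0.035,0,0],[-0.035,0,0],[0,0.03,0.02],[0,0.03,0.026],[0,0.03,0.026],[0,0.03,0.026]]' --turn '[[0,0,0],[0,0,0],[0,0,0],[0,0,0],[0,0,0],[0,0,0],[0,0,0],[0,0,0],[0,0,0],[0,0,0]]' --grip '[0,0,0,0,0,0,0,0,0,0]'

```text
time_s: 32.23
tool_pos: [674.2, 23.0, 164.5]
orientation: [[0.001, 0.998, -0.059], [-0.0, -0.059, -0.998], [-1.0, 0.001, -0.0]]
ft_force: [0.3, 0.2, -0.4]
opening: 0.0
```

```bash
python3 - <<'E'
from h import *
w=O+RD@[128,0];go(*w,165,-3.4);p,d=snap("s21",(200,100,400,250),4,"scene")
# cover4 top height
E
```

```text
t 32.23 TCP [674.2  23.  164.5] D [96.6 68.8] jaw angle deg rel -yD 0.0 tilt -1.0 open 0.0 F [ 0.3  0.2 -0.4] j [-0.03  0.64  1.36 -0.    1.14  1.59]
turn x 0.0006  slide(mm, after turn): x -0.5 y 31.4 z 68.8
```

View pics/s21.png

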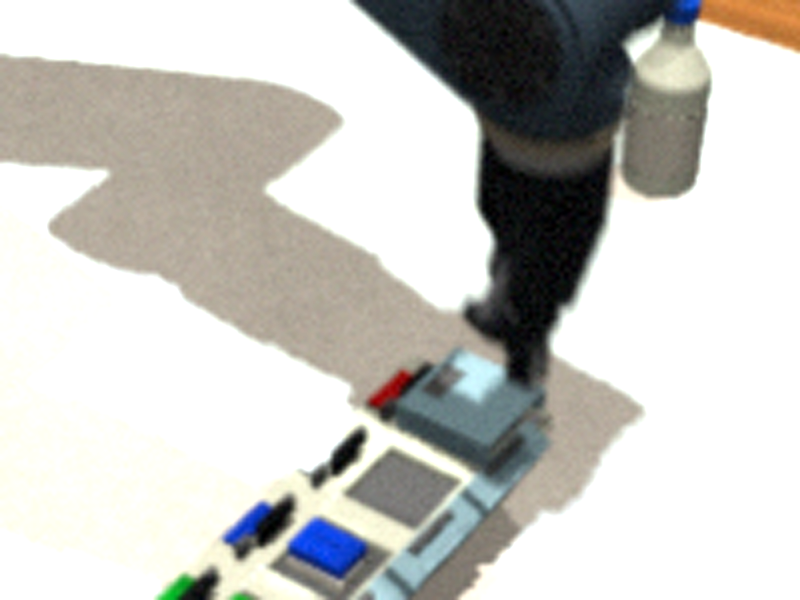

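Cover 4 looks flat and shut (470,390). Cover 2 next.

step_arm --slide '[[0,0.016,0.034],[0,0.016,0.034],[0,0,0.001],[0.035,0,0],[0.035,0,0],[0.03,0,0],[0.01,0,0],[0,0,0],[0,-0.012,0],[0,-0.012,0]]' --turn '[[0,0,0],[0,0,0],[0,0,0],[0,0,0],[0,0,0],[0,0,0],[0,0,0],[0,0,0],[0,0,0],[0,0,0]]' --grip '[0,0,0,0,0,0,0,0,0,0]'

```text
time_s: 33.12
tool_pos: [678.0, -45.1, 56.2]
orientation: [[0.003, 0.998, -0.059], [-0.0, -0.059, -0.998], [-1.0, 0.003, 0.0]]
ft_force: [1.0, -0.5, 0.1]
opening: 0.1
```

```bash
python3 - <<'E'
from h import *
st()
E
```

```text
t 33.12 TCP [678.  -45.1  56.2] D [104.4   1. ] jaw angle deg rel -yD -0.0 tilt -1.0 open 0.1 F [ 1.  -0.5  0.1] j [-0.13  0.78  1.4  -0.    0.96  1.49]
```

Push from 104 to about 24 in 8 rows of 10 mm, then raise in the next call.

step_arm --slide '[[0,-0.01,0.001],[0,-0.01,0],[0,-0.01,0],[0,-0.01,0],[0,-0.01,0],[0,-0.01,0],[0,-0.01,0],[0,-0.01,0],[0,0,0],[0,0,0]]' --turn '[[0,0,0],[0,0,0],[0,0,0],[0,0,0],[0,0,0],[0,0,0],[0,0,0],[0,0,0],[0,0,0],[0,0,0]]' --grip '[0,0,0,0,0,0,0,0,0,0]'

```text
time_s: 33.95
tool_pos: [598.1, -41.4, 56.1]
orientation: [[0.003, 0.998, -0.059], [-0.0, -0.059, -0.998], [-1.0, 0.003, 0.0]]
ft_force: [-0.1, 0.5, -0.6]
opening: -0.1
```

step_arm --slide '[[-0.02,0,0],[-0.02,0,0],[0,-0.024,0],[0,-0.024,0],[0,0,0],[0,0,0],[0,0,0],[0,0,0],[0,0,0],[0,0,0]]' --turn '[[0,0,0],[0,0,0],[0,0,0],[0,0,0],[0,0,0],[0,0,0],[0,0,0],[0,0,0],[0,0,0],[0,0,0]]' --grip '[0,0,0,0,0,0,0,0,0,0]'

```text
time_s: 34.78
tool_pos: [549.5, -38.5, 94.1]
orientation: [[0.0, 0.998, -0.059], [-0.0, -0.059, -0.998], [-1.0, 0.0, 0.0]]
ft_force: [-0.4, 0.6, 0.1]
opening: 0.2
```

```bash
python3 - <<'E'
from h import *
st();snap("s22",(200,130,400,280),4,"scene")
E
```

```text
t 34.78 TCP [549.5 -38.5  94.1] D [-24.3   0.1] jaw angle deg rel -yD -0.0 tilt -1.0 open 0.2 F [-0.4  0.6  0.1] j [-0.15  0.53  1.76 -0.    0.85  1.48]
```

View pics/s22.png

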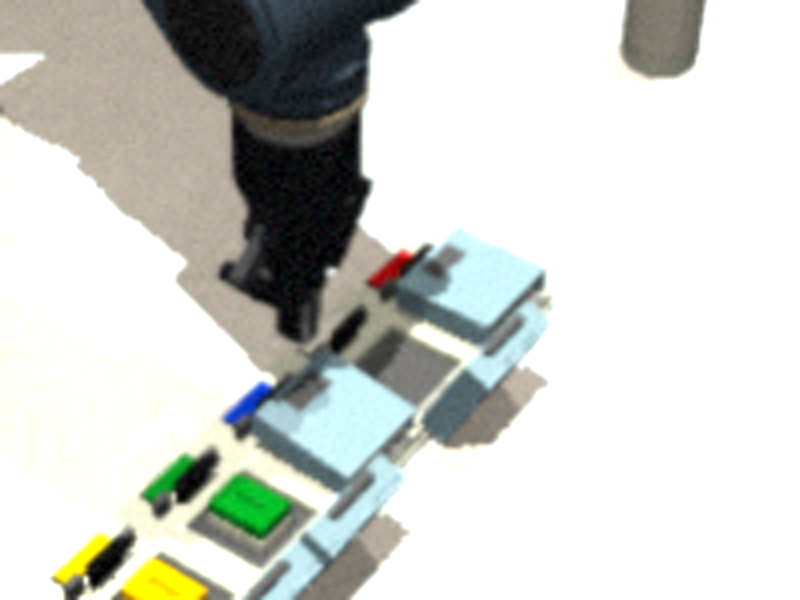

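Cover 4 is shut (470,280) and cover 3 stands open. Cover 2 rests on its catch (335,415), so I'll press it.

step_arm --slide '[[0.02,0,0],[0.02,0,0],[0.006,0,0],[0.003,0,0],[0.003,0,0],[0.003,0,0],[0.003,0,0],[0.003,0,0],[0,0,0],[0,0,0]]' --turn '[[0,0,0],[0,0,0],[0,0,0],[0,0,0],[0,0,0],[0,0,0],[0,0,0],[0,0,0],[0,0,0],[0,0,0]]' --grip '[0,0,0,0,0,0,0,0,0,0]'

```text
time_s: 35.67
tool_pos: [549.2, -38.5, 36.4]
orientation: [[0.0, 0.998, -0.059], [-0.0, -0.059, -0.998], [-1.0, 0.0, 0.0]]
ft_force: [-18.2, 1.3, 44.0]
opening: 0.4
```

step_arm --slide '[[-0.02,0,0],[-0.035,0,0],[-0.035,0,0],[-0.035,0,0],[0,0.03,0.012],[0,0.035,0.018],[0,0.035,0.018],[0,0.035,0.018],[0,0.019,0.018],[0,0,0]]' --turn '[[0,0,0],[0,0,0],[0,0,0],[0,0,0],[0,0,0],[0,0,0],[0,0,0],[0,0,0],[0,0,0],[0,0,0]]' --grip '[0,0,0,0,0,0,0,0,0,0]'

```text
time_s: 36.5
tool_pos: [700.2, -134.8, 157.8]
orientation: [[0.002, 0.998, -0.061], [-0.001, -0.061, -0.998], [-1.0, 0.002, 0.001]]
ft_force: [0.1, 0.3, -0.2]
opening: -0.4
```

```bash
python3 - <<'E'
from h import *
w=O+RD@[128,-84];go(*w,55,-3.4);p,d=snap("s23",(180,130,380,280),4,"scene")
E
```

```text
t 36.5 TCP [ 700.2 -134.8  157.8] D [131.9 -87.2] jaw angle deg rel -yD -0.1 tilt -1.0 open -0.4 F [ 0.1  0.3 -0.2] j [-0.26  0.72  1.24 -0.    1.18  1.38]
turn x -0.0019  slide(mm, after turn): x 102.8 y -3.9 z -3.2
```

View pics/s23.png

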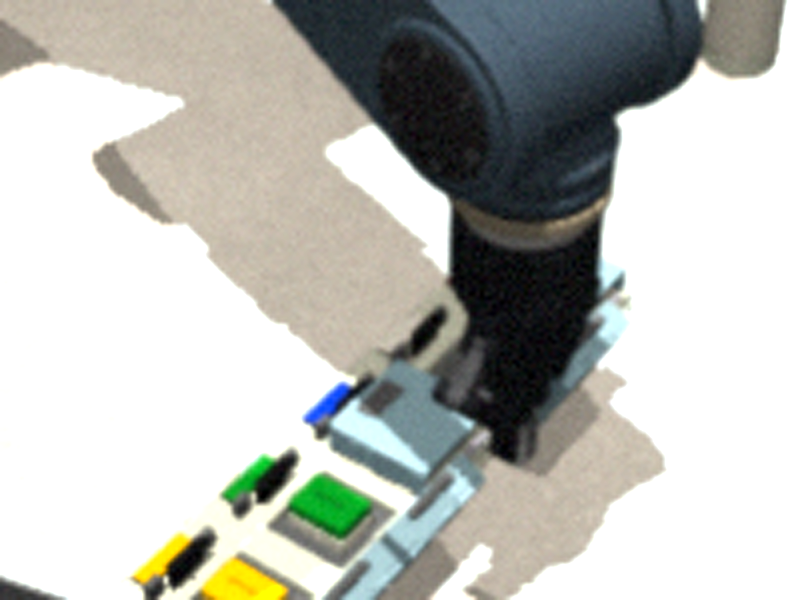

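Cover 2 is shut (400,420). I'll press a bit less deep next time. Cover 1 next.

step_arm --slide '[[0.035,0,-0.003],[0.035,0,0],[0.025,0,0],[0.008,0,0],[0,0,0],[0,-0.012,0],[0,-0.012,0],[0,-0.012,0],[0,-0.01,0],[0,-0.01,0]]' --turn '[[0,0,0],[0,0,0],[0,0,0],[0,0,0],[0,0,0],[0,0,0],[0,0,0],[0,0,0],[0,0,0],[0,0,0]]' --grip '[0,0,0,0,0,0,0,0,0,0]'

```text
time_s: 37.38
tool_pos: [643.0, -125.2, 58.3]
orientation: [[0.005, 0.998, -0.059], [-0.001, -0.059, -0.998], [-1.0, 0.005, 0.001]]
ft_force: [1.2, -0.6, 0.9]
opening: 0.2
```

step_arm --slide '[[0,-0.01,0],[0,-0.01,0],[0,-0.01,0],[0,-0.01,0],[0,-0.01,0],[0,0,0],[0,0,0],[-0.02,0,0],[-0.02,0,0],[0,0,0]]' --turn '[[0,0,0],[0,0,0],[0,0,0],[0,0,0],[0,0,0],[0,0,0],[0,0,0],[0,0,0],[0,0,0],[0,0,0]]' --grip '[0,0,0,0,0,0,0,0,0,0]'

```text
time_s: 38.22
tool_pos: [594.9, -122.7, 99.7]
orientation: [[0.007, 0.998, -0.059], [-0.002, -0.059, -0.998], [-1.0, 0.007, 0.001]]
ft_force: [-0.3, 0.4, 1.1]
opening: -0.0
```

```bash
python3 - <<'E'
from h import *
w=O+RD@[-24,-84];go(*w,37,-3.4);p,d=snap("s24",(180,150,380,300),4,"scene")
E
```

```text
t 38.22 TCP [ 594.9 -122.7   99.7] D [ 26.  -81.3] jaw angle deg rel -yD -0.0 tilt -1.0 open -0.0 F [-0.3  0.4  1.1] j [-0.28  0.61  1.61  0.    0.92  1.35]
turn x 0.0003  slide(mm, after turn): x 62.7 y -50.0 z 2.7
```

View pics/s24.png

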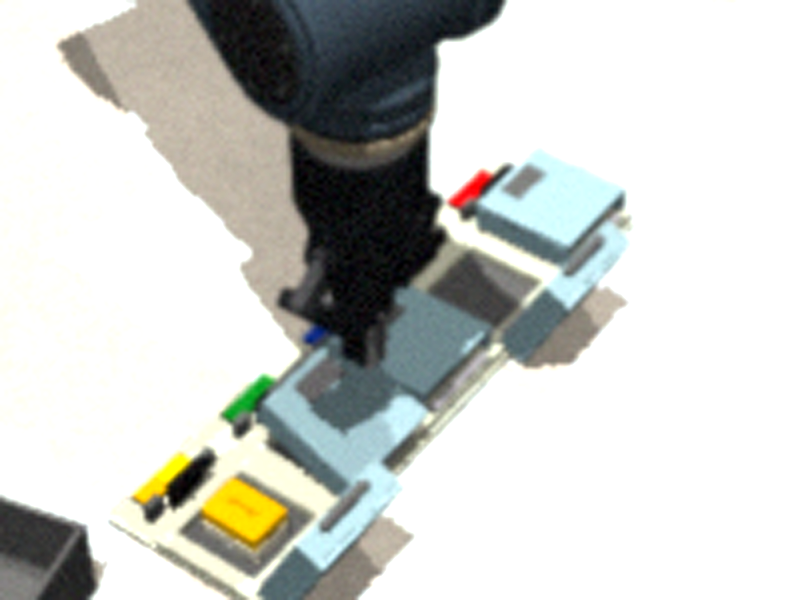

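Cover 1 rests on its catch (345,405). I'll press it.

step_arm --slide '[[0,-0.025,0.003],[0,-0.024,0],[0.02,0,0],[0.02,0,0],[0.006,0,0],[0.003,0,0],[0.003,0,0],[0.003,0,0],[0.002,0,0],[0,0,0]]' --turn '[[0,0,0],[0,0,0],[0,0,0],[0,0,0],[0,0,0],[0,0,0],[0,0,0],[0,0,0],[0,0,0],[0,0,0]]' --grip '[0,0,0,0,0,0,0,0,0,0]'

```text
time_s: 39.1
tool_pos: [543.5, -122.3, 38.1]
orientation: [[0.001, 0.998, -0.059], [-0.0, -0.059, -0.998], [-1.0, 0.001, 0.0]]
ft_force: [0.3, 0.2, 0.2]
opening: -0.3
```

```bash
python3 - <<'E'
from h import *
st()
E
```

```text
t 39.1 TCP [ 543.5 -122.3   38.1] D [-25.3 -83.9] jaw angle deg rel -yD -0.0 tilt -1.0 open -0.3 F [0.3 0.2 0.2] j [-0.3   0.63  1.76  0.    0.75  1.32]
```

step_arm --slide '[[0.002,0,0],[0.001,0,0],[0,0,0],[-0.03,0,0],[-0.035,0,0],[-0.035,0,0],[-0.03,0,0],[0,0.025,0.015],[0,0.03,0.02],[0,0.03,0.02]]' --turn '[[0,0,0],[0,0,0],[0,0,0],[0,0,0],[0,0,0],[0,0,0],[0,0,0],[0,0,0],[0,0,0],[0,0,0]]' --grip '[0,0,0,0,0,0,0,0,0,0]'

```text
time_s: 39.93
tool_pos: [625.9, -182.8, 166.6]
orientation: [[0.002, 0.998, -0.059], [-0.001, -0.059, -0.998], [-1.0, 0.002, 0.001]]
ft_force: [0.6, 0.3, -0.5]
opening: -0.1
```

step_arm --slide '[[0,0.035,0.02],[0,0.033,0.009],[0,0,0],[0,0,0],[0,0,0],[0,0,0],[0,0,0],[0,0,0],[0,0,0],[0,0,0]]' --turn '[[0,0,0],[0,0,0],[0,0,0],[0,0,0],[0,0,0],[0,0,0],[0,0,0],[0,0,0],[0,0,0],[0,0,0]]' --grip '[0,0,0,0,0,0,0,0,0,0]'

```text
time_s: 40.77
tool_pos: [690.6, -215.0, 165.5]
orientation: [[0.0, 0.998, -0.059], [-0.0, -0.059, -0.998], [-1.0, 0.0, 0.0]]
ft_force: [0.6, 0.2, -0.4]
opening: 0.4
```

```bash
python3 - <<'E'
from h import *
w=O+RD@[128,-168];go(*w,55,-3.4);snap("s25",(180,150,380,300),4,"scene")
E
```

```text
t 40.77 TCP [ 690.6 -215.   165.5] D [ 127.  -167.8] jaw angle deg rel -yD -0.0 tilt -1.0 open 0.4 F [ 0.6  0.2 -0.4] j [-0.37  0.73  1.2   0.    1.21  1.26]
turn x 0.0002  slide(mm, after turn): x 110.5 y 1.0 z 0.2
```

View pics/s25.png

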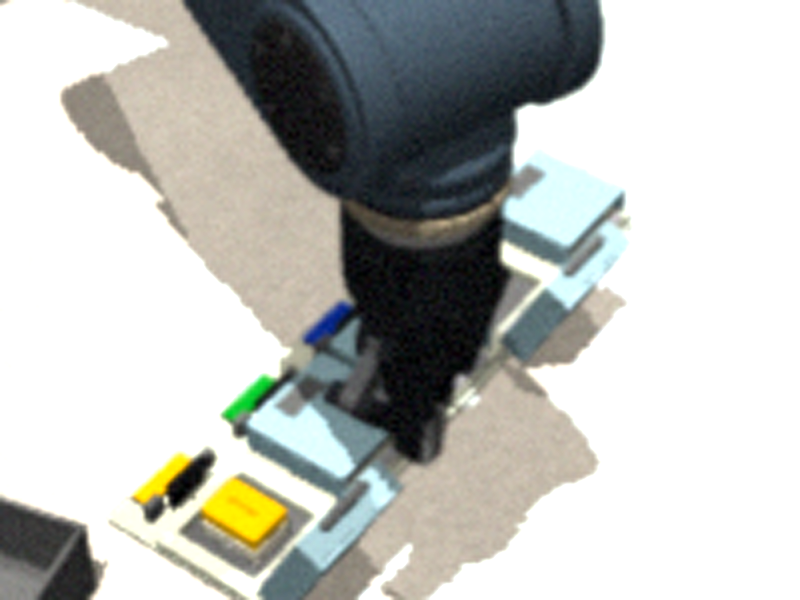

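Cover 1 is shut (320,430). Cover 0 is last.

step_arm --slide '[[0.03,0,0],[0.035,0,0],[0.03,0,0],[0.015,0,0],[0,0,0],[0,-0.012,0],[0,-0.012,0],[0,-0.01,0],[0,-0.01,0],[0,-0.01,0]]' --turn '[[0,0,0],[0,0,0],[0,0,0],[0,0,0],[0,0,0],[0,0,0],[0,0,0],[0,0,0],[0,0,0],[0,0,0]]' --grip '[0,0,0,0,0,0,0,0,0,0]'

```text
time_s: 41.65
tool_pos: [638.0, -212.5, 58.0]
orientation: [[0.004, 0.998, -0.059], [-0.002, -0.059, -0.998], [-1.0, 0.004, 0.001]]
ft_force: [0.7, -0.1, 0.9]
opening: 0.0
```

step_arm --slide '[[0,-0.01,0],[0,-0.01,0],[0,-0.01,0],[0,-0.01,0],[0,-0.01,0],[0,0,0],[0,0,0],[-0.02,0,0],[-0.02,0,0],[0,0,0]]' --turn '[[0,0,0],[0,0,0],[0,0,0],[0,0,0],[0,0,0],[0,0,0],[0,0,0],[0,0,0],[0,0,0],[0,0,0]]' --grip '[0,0,0,0,0,0,0,0,0,0]'

```text
time_s: 42.48
tool_pos: [589.7, -209.9, 99.7]
orientation: [[0.006, 0.998, -0.059], [-0.003, -0.059, -0.998], [-1.0, 0.006, 0.002]]
ft_force: [1.2, -0.8, 0.3]
opening: 0.0
```

```bash
python3 - <<'E'
from h import *
w=O+RD@[-24,-168];go(*w,37,-3.4);p,d=snap("s26",(150,180,350,330),4,"scene")
E
```

```text
t 42.48 TCP [ 589.7 -209.9   99.7] D [  26.  -168.7] jaw angle deg rel -yD -0.0 tilt -1.0 open 0.0 F [ 1.2 -0.8  0.3] j [-0.42  0.63  1.55  0.    0.95  1.21]
turn x 0.0003  slide(mm, after turn): x 62.7 y -50.0 z -0.7
```

View pics/s26.png

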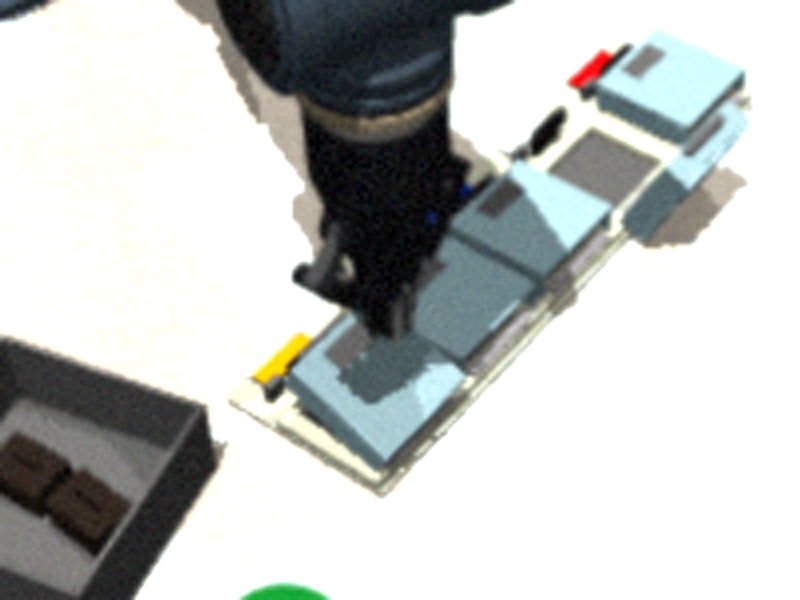

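Cover 0 rests on its catch (375,390). I'll press it.

step_arm --slide '[[0,-0.025,0],[0,-0.024,0],[0.02,0,0],[0.02,0,0],[0.006,0,0],[0.003,0,0],[0.003,0,0],[0.003,0,0],[0.003,0,0],[0.002,0,0]]' --turn '[[0,0,0],[0,0,0],[0,0,0],[0,0,0],[0,0,0],[0,0,0],[0,0,0],[0,0,0],[0,0,0],[0,0,0]]' --grip '[0,0,0,0,0,0,0,0,0,0]'

```text
time_s: 43.37
tool_pos: [538.5, -206.4, 36.6]
orientation: [[0.0, 0.998, -0.059], [-0.0, -0.059, -0.998], [-1.0, 0.0, 0.0]]
ft_force: [-14.4, 3.6, 38.6]
opening: -0.3
```

```bash
python3 - <<'E'
from h import *
st()
E
```

```text
t 43.37 TCP [ 538.5 -206.4   36.6] D [ -25.4 -168.2] jaw angle deg rel -yD 0.0 tilt -1.0 open -0.3 F [-14.4   3.6  38.6] j [-0.45  0.66  1.71 -0.    0.77  1.18]
```

step_arm --slide '[[-0.03,0,0],[-0.035,0,0],[-0.04,0,0],[-0.04,0,0],[0,-0.035,0],[0,-0.035,0.01],[0,-0.035,0.01],[0,0,0.035],[0,0,0.035],[0,0,0.035]]' --turn '[[0,0,0],[0,0,0],[0,0,0],[0,0,0],[0,0,0],[0,0,0],[0,0,0],[0,0,0],[0,0,0],[0,0,0]]' --grip '[0,0,0,0,0,0,0,0,0,0]'

```text
time_s: 44.2
tool_pos: [425.6, -326.1, 180.9]
orientation: [[0.001, 0.998, -0.059], [-0.001, -0.059, -0.998], [-1.0, 0.001, 0.001]]
ft_force: [0.6, -0.3, 0.8]
opening: -0.2
```

step_arm --slide '[[0,-0.01,0.035],[0,-0.01,0.035],[0,-0.01,0.035],[0,-0.01,0.035],[0,-0.01,0.02],[0,0,0],[0,0,0],[0,0,0],[0,0,0],[0,0,0]]' --turn '[[0,0,0],[0,0,0],[0,0,0],[0,0,0],[0,0,0],[0,0,0],[0,0,0],[0,0,0],[0,0,0],[0,0,0]]' --grip '[0,0,0,0,0,0,0,0,0,0]'

```text
time_s: 45.03
tool_pos: [367.1, -480.6, 180.3]
orientation: [[0.0, 0.998, -0.058], [-0.0, -0.058, -0.998], [-1.0, 0.0, -0.0]]
ft_force: [-0.4, 0.2, -0.0]
opening: -0.1
```

```bash
python3 - <<'E'
from h import *
st();p,ds=snap("s27",(150,160,360,317),3.8,"scene");p,d=snap("t27",(185,150,465,290),2.8)
# heights of cover tops by depth along x for each bay, both cameras
for n,dd in(("scene",ds),("top",d)):
    c=robot.calibration(n);R=np.array(c["R"]);t=np.array(c["t"])
    for i in range(5):
        row=[]
        for x in(-12,5,25):
            X=np.r_[O+RD@[x,-168+84*i],38.];u,v=np.round(proj(n,X)[0]).astype(int)
            z=np.median(dd[v-1:v+2,u-1:u+2]);zc=(R@X+t)[2]
            # height: move along ray
            C=-R.T@t;P=C+(X-C)*z/zc;row.append(round(P[2],1))
        print(n,i,row)
E
```

```text
t 45.03 TCP [ 367.1 -480.6  180.3] D [-180.3 -452. ] jaw angle deg rel -yD 0.1 tilt -1.0 open -0.1 F [-0.4  0.2 -0. ] j [-1.    0.5   1.55  0.    1.08  0.63]
scene 0 [np.float64(39.1), np.float64(39.4), np.float64(38.2)]
scene 1 [np.float64(40.7), np.float64(39.6), np.float64(38.2)]
scene 2 [np.float64(38.3), np.float64(38.4), np.float64(37.1)]
scene 3 [np.float64(8.5), np.float64(10.0), np.float64(7.4)]
scene 4 [np.float64(38.9), np.float64(38.2), np.float64(40.0)]
top 0 [np.float64(39.2), np.float64(37.4), np.float64(36.9)]
top 1 [np.float64(36.4), np.float64(37.0), np.float64(37.5)]
top 2 [np.float64(36.3), np.float64(38.2), np.float64(36.2)]
top 3 [np.float64(6.3), np.float64(5.9), np.float64(6.7)]
top 4 [np.float64(36.3), np.float64(36.7), np.float64(37.9)]
```

View pics/s27.png

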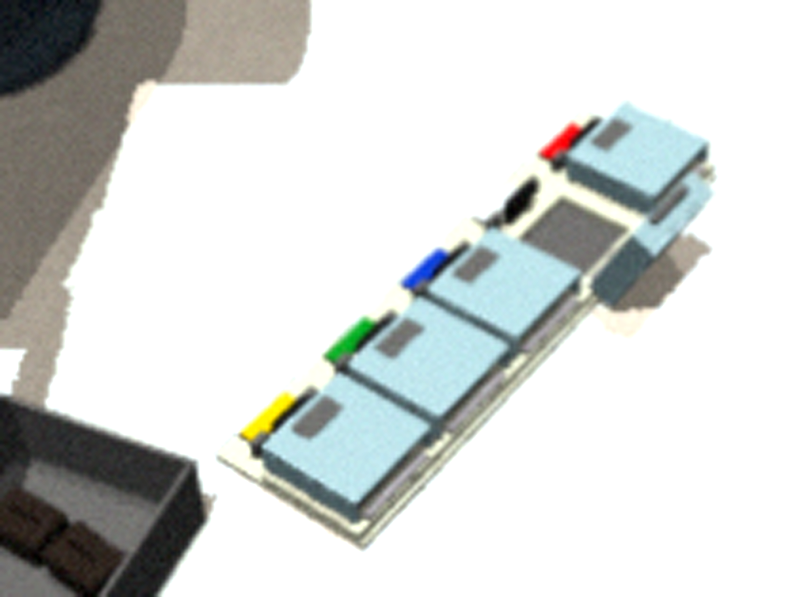

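View pics/t27.png

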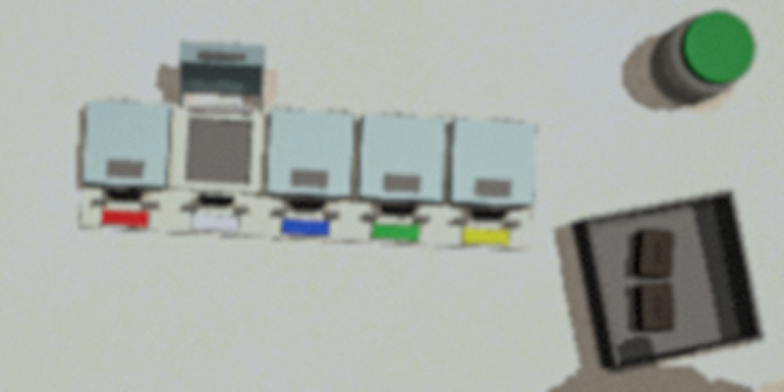

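Covers 0, 1, 2 and 4 lie flat at 36–41 mm (resting unlatched they would slope up to about 45 mm), cover 3 stands open over the empty white bay, and both dark tablets are in the tub. I'll hand in.

```bash
python3 - <<'E'
from h import *
print(robot.close_job())
E
```

```text
the job is handed in; nothing more can be done
None
```

The job is done and handed in after about 45 s of the 210 s.

- **Dark tablets:** I moved the two, from bays 0 and 4, into the grey tub. The last pictures show both lying there side by side.
- **Fresh tablets:** Yellow went into bay 0, green into bay 1, blue into bay 2 and red into bay 4. Each was seen flat with its coloured side up before its cover was closed. The pictures showed no white tablet, so bay 3 stayed empty.
- **Covers:** I closed covers 0, 1, 2 and 4 and left cover 3 standing open. The depth readings put all four shut covers flat at 36–41 mm, against 38 mm nominal.
- **Bottle and jar:** I never went near either. The jar stands in its old place in the last top picture. The bottle stood upright where it was in the earlier pictures but is outside the last crops.

Two readings were less clean:

- **Cover 1:** It showed almost no force when its patch was down at 38 mm, so I pressed 3 mm further. It then read flat like the others.
- **Covers 2 and 0:** I pressed these with the fingertips to about 44 and 39 N (vertical), more than the catch needs but well under the 120 N wrist limit.

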